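# Dry the rinsed cups on the warm-air stand and lock its collar

## Robot

A 6-joint arm with a two-finger parallel gripper is mounted at the origin on the work surface. World frame = base frame: x ahead of the robot, y to its left, z up, the work surface at z = 0. Lengths are in m, angles in rad, forces in N, time in s.
With the tool pointing down it reaches from about 0.425 to 0.95 m from the base axis. Payload 3.5 kg.
Tool frame: the origin (TCP) lies on the centre line of the jaws, within the pads' length; the fingertips stand 19 mm ahead of it and the grasp point (between the pads) is the TCP; z points along the fingers, y is the line along which they close (so a half turn about z gives the same grasp; the last joint's range is limited). The gripper opens to 85 mm and grips with 20 to 120 N. Pads are 22 mm wide; open, the fingers measure 114 mm over their backs; the gripper's body (76 mm by 85 mm) begins 54 mm behind the grasp point. The pads swing forward as they close: fully open they stand 13 mm farther back than shut.
Start: joints at [-1.448, 0.286, 1.577, -0, 1.279, -0.15], TCP at [0.182, -0.65, 0.25] pointing down, gripper open.
Joint ranges: [-2.77, 2.77], [-0.9, 2.22], [0.21, 2.48], [-1.53, 4.67], [0.24, 2.81], [-2.84, 2.84]. Speed limits (rad/s): [2.79, 2.79, 3.14, 3.14, 3.14, 3.14].

## Interface

Orientations are given as a unit quaternion [x, y, z, w].
In Python, from plant import ctrl, imaging gives the robot as it stands. The module is installed in compiled form; this text tells all that it offers.
- The arm moves only by the shell command python3 -m handwheel 'ROWS' [OPENING] [FORCE]. ROWS is JSON, one flat list of numbers, 6 for each row, row after row: the shift along the world's x, y, z in units of 150 mm (1.0 is 150 mm), then the turn, a rotation vector about the world's x, y, z in units of 90 degrees (1.0 is 90 degrees). In form: [tx, ty, tz, rx, ry, rz, tx, ty, tz, rx, ry, rz, ...]. A call has 1 to 5 rows; each row shifts and turns the commanded pose from where the row before left it; what a row does not reach is not made up. A row lasts 1/12 s, in which the tool goes at most 41.7 mm and 7.16 degrees, less where a joint would pass 70% of its speed; a pose out of reach is approached as far as the arm can. A call with a number of a shift or a turn outside -1 to 1 is refused whole. A call with a gripper value outside its range is refused whole. OPENING is the opening, from 0 (shut) to 1 (fully open), set as the call begins (- or left out, the last holds). The fingers move at their own pace and stop on an object; FORCE is the grip in N (left out, the last holds). Time passes only in rows, so rows that do not move let the fingers close. It gives the time, the measured TCP pose, the force, the opening and the grip force at its end, in the units of the state.
- ctrl.get_state(): the state, without advancing time (a new reading comes with each control period).
- imaging.read_camera(name): name is "scene" or "top"; returns (picture, depth): 420x560x3 uint8, blue, green, red; 420x560 float32, m along the optical axis (not along the pixel's ray), 0 where there is no reading.
- imaging.get_calibration(name): a dict with "fovy" (degrees; the focal length in pixels is half the picture's height over the tangent of half this angle, whatever the lens; pixels are square), "cx", "cy" (the principal point, pixels), "distortion" ([k1, k2, p1, p2, k3] as OpenCV has them; the pictures are not rectified), "R" (3x3) and "t" (3): a world point X has camera coordinates R X + t. Camera axes: x right, y down, z forward; pixel columns grow to the right and rows downward; lengths in m; the calibration is good to about 2 mm. A picture is of the moment at which its call begins. get_calibration takes no time and is no camera call.
- ctrl.sign_off(): hands the job in; it is judged then, once.
The state is a dict: "time": time; "qpos": joint angles; "dq": joint speeds; "joint_efforts": joint torques, N m; "eef_pos": TCP position; "tcp_rot": TCP orientation; "contact_force": force on the tool from outside, world axes, zero at the start; "wrist_torque": the same for the moment, N m; "opening": opening from 0.0 (shut) to 1.0 (fully open); "finger_force": force on a finger pad.
Only numpy, scipy, OpenCV 4.12 (cv2) and the standard library are available. Lean on these libraries where they do the work, as an engineer would, in place of code of your own. Each camera call takes 0.05 s, during which the arm holds its last target. There are 200 camera calls.

## Task

Turn the drying stand's collar to its load mark, invert every rinsed cup mouth-down over a peg of its own, then turn the collar on to its locked mark. Then take the infrared thermometer, hold it steady for a second with its lens aimed squarely at the stand's black measuring disc from about 80 mm, and lay it back flat on its cork mat. Do not knock over the steel ring gauge or push the brass bangle away.

Things in the scene. Friction and masses are not known exactly. Their poses are not given: they have to be found in the camera images.
- dryer: fixed warm-air drying stand, a grey deck 130 (x) x 550 (y) mm, top 40 mm above the bench; origin at the centre of its underside, z up, -x is its front towards the robot. Its four pegs stand in a row along y; a dark duct 52 mm across rises through the collar, whose axis stands at x = 0, y = -185 mm
- peg0 (a point): tip centre of the +y end (farthest from the collar) upright steel drying peg: 18 mm across, tapering to 8 mm at the tip, 55 mm tall above the deck; pegs are 95 mm apart
- peg1 (a point): tip centre of the second upright steel drying peg: 18 mm across, tapering to 8 mm at the tip, 55 mm tall above the deck; pegs are 95 mm apart
- peg2 (a point): tip centre of the third upright steel drying peg: 18 mm across, tapering to 8 mm at the tip, 55 mm tall above the deck; pegs are 95 mm apart
- peg3 (a point): tip centre of the fourth (nearest the collar) upright steel drying peg: 18 mm across, tapering to 8 mm at the tip, 55 mm tall above the deck; pegs are 95 mm apart
- collar (a joint): angle of the captive lock collar, an aluminium ring 124 mm across and 17 mm high lying on the deck, turning on a vertical axis, counter-clockwise from above as the value grows; stops at 0 and 2.2 rad. Load mark at 0.30, locked mark at 1.90. It stays where it is left (about 2.5 N at the pin moves it)
- pin_top (a point): top centre of the collar's upright round grip pin: 12 mm across, 47 mm tall above the ring, 50 mm from the collar's axis. The pin is the collar's pointer: it must stand in line (from the axis) with a mark
- load_mark (a point): load mark: small white round stud 10 mm across on the deck just outside the ring on its front side, 73 mm from the axis
- lock_mark (a point): locked mark: small white radial bar 16 x 5 mm on the deck just outside the ring on its far side, 73 mm from the axis
- disc: fixed black measuring disc 40 mm across on the sloping top of the duct, at the collar's axis, about 98 mm above the bench; origin at the centre of its face, z is its outward normal, which points to the front of the stand and 40 degrees above the horizontal
- cup0: loose white square rinsing cup, 44 x 44 mm outside, 38 x 38 mm inside, 70 mm long, walls 3 mm, bottom 5 mm, 70 g, at the start lying on a side; origin at its centre, x points along its axis out of the mouth. Three or four such cups are present
- cup1: loose white square rinsing cup, 44 x 44 mm outside, 38 x 38 mm inside, 70 mm long, walls 3 mm, bottom 5 mm, 70 g, at the start lying on a side; origin at its centre, x points along its axis out of the mouth. Three or four such cups are present
- cup2: loose white square rinsing cup, 44 x 44 mm outside, 38 x 38 mm inside, 70 mm long, walls 3 mm, bottom 5 mm, 70 g, at the start lying on a side; origin at its centre, x points along its axis out of the mouth. Three or four such cups are present
- cup3: loose white square rinsing cup, 44 x 44 mm outside, 38 x 38 mm inside, 70 mm long, walls 3 mm, bottom 5 mm, 70 g, at the start lying on a side; origin at its centre, x points along its axis out of the mouth. Three or four such cups are present
- cup0_mouth (a point): centre of the mouth of cup0, 35 mm from its origin
- cup1_mouth (a point): centre of the mouth of cup1, 35 mm from its origin
- cup2_mouth (a point): centre of the mouth of cup2, 35 mm from its origin
- cup3_mouth (a point): centre of the mouth of cup3, 35 mm from its origin
- thermo: loose infrared thermometer, 150 mm long: grey body 110 x 26 wide x 30 mm high with a black round nose 22 mm across and 40 mm long, 110 g; origin at the middle of its length, 15 mm above its underside; x points forward out of the lens (75 mm ahead of the origin), z up. The grey body runs from x = -75 to +35 mm
- spot (a point): point on the thermometer's line of sight 80 mm ahead of the lens, where it measures
- mat: fixed cork mat 210 (x) x 120 (y) mm, 4 mm thick, the thermometer's place; origin at the centre of its underside
- ring_gauge: loose tapered steel ring gauge standing on a 44 mm foot, 120 mm tall, a bystander; origin under its centre
- bangle: loose brass bangle lying flat, 62 mm across, 12 mm high, a bystander; origin under its centre

How it is judged:
By the outcome, as a careful person would: the job done as asked, in the order asked, and still so for the second after the job is handed in, with the robot touching nothing.
Of cup0, cup1, cup2, cup3 only 3 to 4 are there at a start; the rules pass over those that are not, and their reading is None.
At some moment in a run one of cup0, cup1, cup2, cup3, thermo may be knocked a few centimetres aside while the robot is not near it.
Once in a run the grip may slacken for a moment while it holds something.
It also fails if it takes over 208 s, if anything falls off the work surface, if the arm or the gripper's body presses on something with over 40 N, if the wrist force passes 120 N, or if a joint passes its speed limit or range.

## Working session

There is one attempt and no reset: what is moved stays moved. The work goes in short steps, Python scripts to look and compute and a shell command to move; the robot and the scene stay as the last step left them, time stands still between calls to the robot, and variables do not carry over. Pictures are saved under pics/ and viewed, at most 14 in all, crops included, and the job is handed in when it is done.

```bash
mkdir -p pics; ls; cat > h.py <<'E'
import numpy as np, cv2
from plant import ctrl, imaging
def cal(n):
    c=imaging.get_calibration(n); f=210/np.tan(np.radians(c["fovy"])/2)
    K=np.array([[f,0,c["cx"]],[0,f,c["cy"]],[0,0,1]]); return K,np.array(c["distortion"],float),np.array(c["R"]),np.array(c["t"])
def ray(n,uv):
    K,d,R,t=cal(n); p=cv2.undistortPoints(np.array(uv,float).reshape(-1,1,2),K,d).reshape(-1,2)
    D=np.c_[p,np.ones(len(p))]@R; return -R.T@t,D
def plane(n,uv,z):
    o,D=ray(n,uv); return o+D*((z-o[2])/D[:,2])[:,None]
def cloud(n,dep):
    v,u=np.mgrid[:420,:560]; o,D=ray(n,np.c_[u.ravel(),v.ravel()])
    return (o+D*dep.ravel()[:,None]).reshape(420,560,3)
def proj(n,X):
    K,d,R,t=cal(n); return cv2.projectPoints(np.array(X,float).reshape(-1,3),cv2.Rodrigues(R)[0],t,K,d)[0].reshape(-1,2)
def snap(n,f=None):
    i,d=imaging.read_camera(n)
    if f: cv2.imwrite("pics/"+f,i); np.save("pics/"+f+".npy",d)
    return i,d
E
python3 - <<'E'
from h import *
for n in("scene","top"):
    snap(n,n+"0.png"); c=imaging.get_calibration(n); R=np.array(c["R"]);print(n,c["fovy"],c["cx"],c["cy"],c["distortion"],"pos",-R.T@np.array(c["t"]),R[2])
print(ctrl.get_state())
E
```

```text
pics
scene 56.98102481554406 278.74912507688 199.4466183642689 [0.01027504 0.         0.         0.         0.        ] pos [1.28206176 0.40192519 0.68569407] [-0.69330468 -0.40919793 -0.59319952]
top 42.37322920636329 279.7713297130314 208.57780336323353 [-0.17758456  0.          0.          0.          0.        ] pos [ 0.30058596 -0.00974182  1.68051836] [ 0.16505309 -0.01432696 -0.98618062]
{'time': 0.1, 'qpos': array([-1.44801147e+00,  2.87124718e-01,  1.57803198e+00,  3.26167222e-05,
        1.27864301e+00, -1.50000966e-01]), 'dq': array([-9.21906658e-04, -2.56161123e-03, -3.70961544e-03, -4.01894148e-04,
        3.98743854e-06,  8.77970268e-04]), 'joint_efforts': array([ 4.74389853e-04, -4.07297516e+01, -2.93700385e+01, -1.57119525e-04,
        3.40562859e-03, -1.61037732e-06]), 'eef_pos': array([ 0.18182056, -0.64946723,  0.24905296]), 'tcp_rot': array([ 9.90712935e-01,  1.35965663e-01,  3.06270139e-05, -1.10320868e-03]), 'contact_force': array([-0.11487928,  0.11855744,  0.24164421]), 'wrist_torque': array([ 0.00704914, -0.02815607, -0.00900729]), 'finger_force': 0.0, 'opening': 0.9979030202144616}
```

View pics/scene0.png

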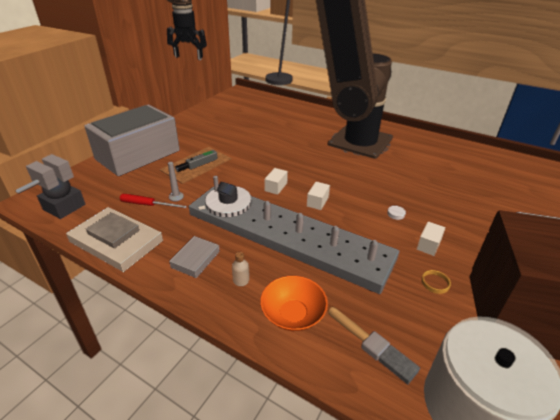

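View pics/top0.png

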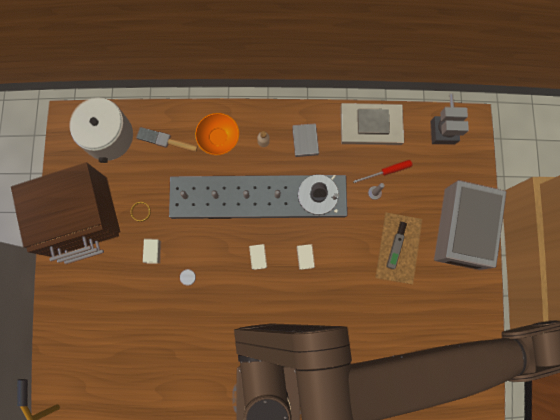

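```bash
python3 - <<'E'
from h import *
t=cv2.imread("pics/top0.png"); s=cv2.imread("pics/scene0.png")
z=lambda i,a,b,c,d,k:cv2.resize(i[b:d,a:c],None,fx=k,fy=k,interpolation=cv2.INTER_CUBIC)
a=z(t,130,165,330,290,4); cv2.imwrite("pics/c1.png",a)
b=[z(s,255,160,340,215,5),z(s,385,195,470,260,4),z(s,150,140,280,220,3.2)]
H=np.zeros((600,800,3),np.uint8)
H[:275,:425]=b[0];H[280:540,:340]=b[1];H[280:536,350:766]=b[2]
c=z(t,290,165,380,225,4);H[0:240,430:790]=c
cv2.imwrite("pics/c2.png",H)
for n,i in(("top",t),("scene",s)):
    d=np.load(f"pics/{n}0.png.npy"); P=cloud(n,d)
    hsv=cv2.cvtColor(i,cv2.COLOR_BGR2HSV)
    m=((hsv[...,1]<70)&(hsv[...,2]>150)).astype(np.uint8)
    k,l,st,ce=cv2.connectedComponentsWithStats(m)
    for j in range(1,k):
        if st[j,4]>25:
            q=P[l==j]; print(n,st[j],ce[j].round(),np.median(q,0).round(3),np.percentile(q[:,2],[5,95]).round(3))
    for (u,v) in ((100,310),) if 0 else (): pass
E
```

```text
top [ 76  89  35   8 229] [93. 92.] [ 1.272  0.864 -0.748] [-0.761 -0.737]
top [191  88  22   7  66] [202.  90.] [ 1.28   0.326 -0.753] [-0.764 -0.739]
top [230  88  37   8 223] [246.  91.] [ 1.272  0.118 -0.749] [-0.763 -0.736]
top [348  89  21   8  58] [358.  92.] [ 1.282 -0.423 -0.75 ] [-0.761 -0.736]
top [41 90 18  4 37] [49. 91.] [ 1.287  1.093 -0.749] [-0.762 -0.74 ]
top [387  90  36   8 229] [404.  94.] [ 1.273 -0.64  -0.749] [-0.764 -0.738]
top [498  94  32   8  96] [511.  97.] [ 1.283 -1.185 -0.751] [-0.766 -0.738]
top [533  96  27   8 184] [546.  99.] [ 1.275 -1.384 -0.749] [-0.762 -0.738]
top [  70   98   52   52 1978] [ 95. 123.] [0.817 0.528 0.142] [0.135 0.148]
top [ 12 101  25  18 205] [ 26. 106.] [ 1.213  1.202 -0.751] [-0.762 -0.738]
top [ 38 100  11  18 126] [ 43. 107.] [ 1.204  1.116 -0.751] [-0.762 -0.737]
top [ 342  103   62   40 1413] [371. 123.] [ 0.854 -0.321  0.031] [0.024 0.037]
top [492 104   6  21  70] [494. 113.] [ 1.193 -1.093 -0.751] [-0.764 -0.738]
top [499 104  20  17 215] [507. 110.] [ 1.208 -1.163 -0.749] [-0.762 -0.736]
top [534 105  26  35 778] [5
[... 3194 characters left out ...]
2 3032] [ 29. 395.] [ 1.121 -0.731 -0.748] [-0.753 -0.742]
scene [229 361  46  36 718] [252. 378.] [ 0.649 -0.076 -0.748] [-0.753 -0.743]
scene [  80  366   73   54 2314] [117. 396.] [ 0.964 -0.462 -0.749] [-0.754 -0.744]
scene [ 196  375   70   45 1935] [231. 402.] [ 0.759 -0.096 -0.749] [-0.755 -0.744]
scene [269 385  51  35 833] [294. 404.] [ 0.648  0.106 -0.75 ] [-0.755 -0.744]
scene [130 391  62  29 978] [160. 410.] [ 0.911 -0.3   -0.749] [-0.754 -0.744]
scene [256 401  42  19 436] [274. 413.] [ 0.71   0.056 -0.75 ] [-0.755 -0.746]
scene [ 67 409  25  11 159] [ 78. 416.] [ 1.078 -0.525 -0.748] [-0.753 -0.743]
scene [319 412  16   8  74] [325. 417.] [ 0.627  0.221 -0.75 ] [-0.755 -0.745]
```

View pics/c1.png

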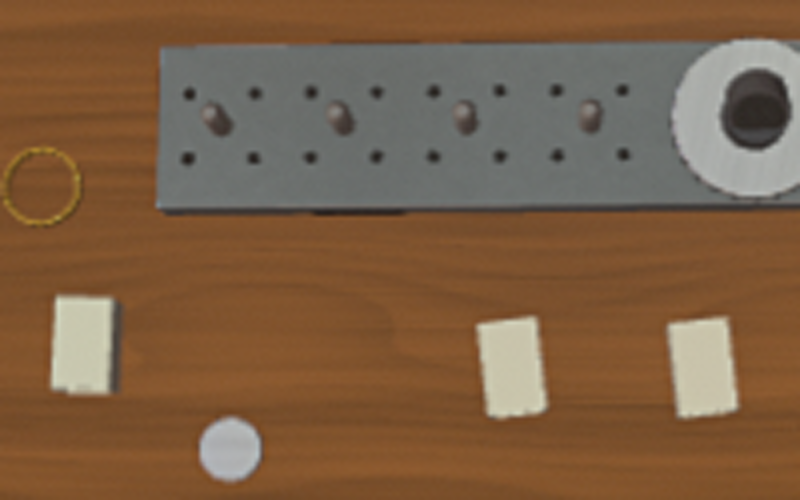

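View pics/c2.png

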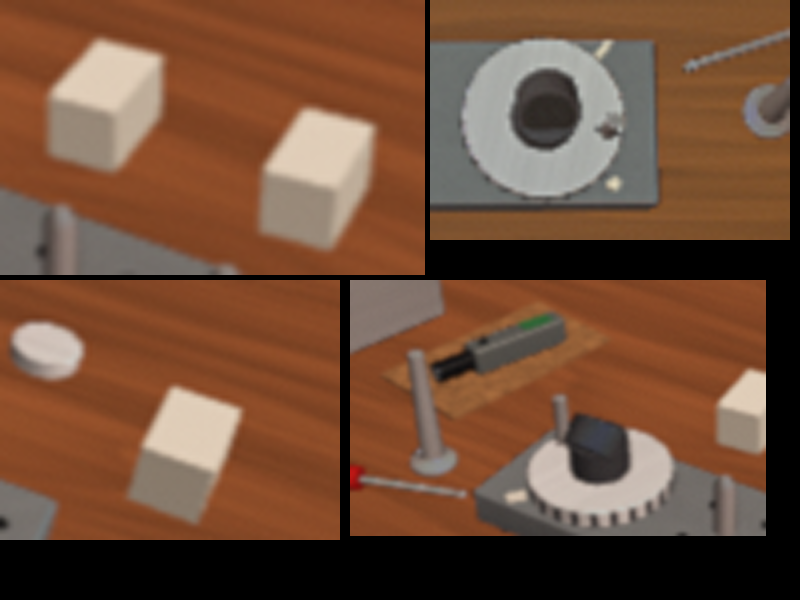

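```bash
cat >> h.py <<'E'
def rect(q): 
    (c,s,a)=cv2.minAreaRect(q[:,:2].astype(np.float32)); return np.round(c,4),np.round(s,4),round(a,2)
def tri(a,b):
    (o1,D1),(o2,D2)=ray("top",a),ray("scene",b); out=[]
    for d1,d2 in zip(D1,D2):
        d1=d1/np.linalg.norm(d1);d2=d2/np.linalg.norm(d2)
        s=np.linalg.lstsq(np.c_[d1,-d2],o2-o1,rcond=None)[0]; p,q=o1+s[0]*d1,o2+s[1]*d2; out.append(np.r_[(p+q)/2,np.linalg.norm(p-q)])
    return np.array(out).round(4)
E
python3 - <<'E'
from h import *
t=cv2.imread("pics/top0.png"); s=cv2.imread("pics/scene0.png")
for n,i in(("top",t),("scene",s)):
    d=np.load(f"pics/{n}0.png.npy"); P=cloud(n,d); hsv=cv2.cvtColor(i,cv2.COLOR_BGR2HSV)
    m=(hsv[...,1]<60)&(P[...,2]>.03)&(P[...,2]<.05)&(abs(P[...,0]-.61)<.12)&(P[...,1]>-.3)&(P[...,1]<.4)
    m=cv2.morphologyEx(m.astype(np.uint8),cv2.MORPH_OPEN,np.ones((3,3)))
    print(n,"deck",rect(P[m>0]))
    m2=(hsv[...,1]<60)&(P[...,2]>.05)&(P[...,2]<.064)&(abs(P[...,0]-.61)<.09)&(P[...,1]>-.25)&(P[...,1]<-.05)
    print("ring",cv2.minEnclosingCircle(P[m2][:,:2].astype(np.float32)),m2.sum())
    for nm,lo,hi,zr in(("peg",.06,.12,0),):
        m3=((P[...,2]>.066)&(P[...,2]<.13)&(abs(P[...,0]-.61)<.1)&(P[...,1]>-.25)&(P[...,1]<.35)).astype(np.uint8)
        k,l,st,ce=cv2.connectedComponentsWithStats(m3)
        for j in range(1,k):
            if st[j,4]>5:
                q=P[l==j]; w=np.argwhere(l==j)[:, ::-1]; h=q[:,2]>np.percentile(q[:,2],70)
                print(n,st[j],q[h].mean(0).round(4),w[h].mean(0).round(1),q[:,2].max().round(3))
tp=[(335.8,210.8),(333.3,176.3)]
print("marks",plane("top",tp,.04).round(4),plane("scene",[(201.6,207.5)],.04))
print("pin",tri([(333.8,196.8)],[(215.6,176.9)]))
E
cat > log.sh <<'E'
E
cat > s.py <<'E'
from plant import ctrl
import json,sys
s=ctrl.get_state()
open("kin.txt","a").write(json.dumps([list(map(float,s["qpos"])),list(map(float,s["eef_pos"])),list(map(float,s["tcp_rot"]))])+"\n")
print(round(s["time"],2),"q",s["qpos"].round(3),"p",s["eef_pos"].round(4),"r",s["tcp_rot"].round(3),"F",s["contact_force"].round(1),"op",round(s["opening"],3),"ff",round(float(s["finger_force"]),1))
E
```

```text
top deck (array([0.6144, 0.0354]), array([0.1314, 0.5486]), 0.75)
ring ((0.6156139373779297, -0.1481214165687561), 0.08368432521820068) 888
top [309 182  20  20 284] [ 0.6268 -0.1484  0.1109] [319.  187.7] 0.123
top [180 191   7   7  37] [0.6128 0.2578 0.0966] [182.6 192.4] 0.101
top [211 190   7   8  34] [0.613  0.1642 0.0965] [213.8 192.5] 0.103
top [243 190   6   8  37] [0.6138 0.0698 0.0943] [245.5 192.5] 0.101
top [274 190   6   8  33] [ 0.6149 -0.024   0.0959] [276.9 192.3] 0.099
top [333 193   5   7  24] [ 0.6064 -0.1974  0.1089] [335.4 194.7] 0.113
scene deck (array([0.6181, 0.0342]), array([0.1324, 0.5471]), 1.26)
ring ((0.6203435659408569, -0.1501958668231964), 0.06298990547657013) 776
scene [213 176  24  26 386] [ 0.6297 -0.1538  0.108 ] [223.4 185. ] 0.119
scene [263 201   7  13  71] [ 0.6196 -0.0259  0.093 ] [266.2 203. ] 0.097
scene [296 213   7  13  78] [0.6185 0.069  0.0934] [299.1 215.1] 0.098
scene [331 226   8  14  86] [0.617  0.1642 0.0932] [335.  228.3] 0.098
scene [368 240  10  13  92] [0.6152 0.2577 0.0929] [373.2 242.4] 0.098
marks [[ 0.5694 -0.2061  0.04  ]
 [ 0.6782 -0.1998  0.04  ]] [[ 0.67110201 -0.20206426  0.04      ]]
pin [[ 0.6034 -0.1963  0.1033  0.0077]]
```

```bash
H="python3 -m handwheel"; python3 s.py
python3 -m handwheel '[0.141,0.151,0,0,0,0.0327,0.141,0.151,0,0,0,0.0327,0.141,0.151,0,0,0,0.0327,0.141,0.151,0,0,0,0.0327,0.141,0.151,0,0,0,0.0327]' 0.45; python3 s.py
python3 -m handwheel '[0.141,0.151,0,0,0,0.0327,0.141,0.151,0,0,0,0.0327,0.141,0.151,0,0,0,0.0327,0.141,0.151,0,0,0,0.0327,0.141,0.151,0,0,0,0.0327]'; python3 s.py
python3 -m handwheel '[0.141,0.151,0,0,0,0.0327,0.141,0.151,0,0,0,0.0327,0.141,0.151,0,0,0,0.0327,0.141,0.151,0,0,0,0.0327,0.141,0.151,0,0,0,0.0327]'; python3 s.py
python3 -m handwheel '[0.141,0.151,0,0,0,0.0327,0.141,0.151,0,0,0,0.0327,0.141,0.151,0,0,0,0.0327,0.141,0.151,0,0,0,0.0327,0.141,0.151,0,0,0,0.0327]'; python3 s.py
python3 -m handwheel '[0,0,0,0,0,0,0,0,0,0,0,0,0,0,0,0,0,0]'; python3 s.py
```

```text
0.1 q [-1.448  0.287  1.578  0.     1.279 -0.15 ] p [ 0.1818 -0.6495  0.2491] r [ 0.991  0.136  0.    -0.001] F [-0.1  0.1  0.2] op 0.998 ff 0.0
time: 0.52
eef_pos: [0.2882, -0.5353, 0.2496]
tcp_rot: [0.965, 0.263, 0.0, -0.001]
contact_force: [0.7, -0.0, -0.3]
opening: 0.449
finger_force: 0.0
0.52 q [-1.244  0.142  1.748  0.     1.253 -0.205] p [ 0.2882 -0.5353  0.2496] r [ 0.965  0.263  0.    -0.001] F [ 0.7 -0.  -0.3] op 0.449 ff 0.0
time: 0.93
eef_pos: [0.3941, -0.422, 0.2498]
tcp_rot: [0.923, 0.384, -0.0, -0.0]
contact_force: [0.6, -0.3, 0.2]
opening: 0.449
finger_force: 0.0
0.93 q [-0.995  0.074  1.822  0.     1.247 -0.213] p [ 0.3941 -0.422   0.2498] r [ 0.923  0.384 -0.    -0.   ] F [ 0.6 -0.3  0.2] op 0.449 ff 0.0
time: 1.35
eef_pos: [0.4997, -0.3088, 0.2498]
tcp_rot: [0.866, 0.499, -0.0, -0.0]
contact_force: [-0.6, 0.0, 0.2]
opening: 0.451
finger_force: 0.0
1.35 q [-0.726  0.096  1.797 -0.     1.249 -0.201] p [ 0.4997 -0.3088  0.2498] r [ 0.866  0.499 -0.    -0.   ] F [-0.6  0.   0.2] op 0.451 ff 0.0
time: 1.77
eef_pos: [0.6055, -0.1956, 0.2497]
tcp_rot: [0.795, 0.606, -0.0, -0.0]
contact_force: [0.9, -1.3, -0.2]
opening: 0.45
finger_force: 0.0
1.77 q [-0.472  0.203  1.677 -0.     1.262 -0.204] p [ 0.6055 -0.1956  0.2497] r [ 0.795  0.606 -0.    -0.   ] F [ 0.9 -1.3 -0.2] op 0.45 ff 0.0
time: 2.02
eef_pos: [0.6044, -0.197, 0.2496]
tcp_rot: [0.796, 0.605, -0.001, -0.0]
contact_force: [0.5, 0.1, 0.2]
opening: 0.449
finger_force: 0.0
2.02 q [-4.740e-01  2.030e-01  1.678e+00 -1.000e-03  1.262e+00 -2.030e-01] p [ 0.6044 -0.197   0.2496] r [ 0.796  0.605 -0.001 -0.   ] F [0.5 0.1 0.2] op 0.449 ff 0.0
```

```bash
python3 -m handwheel '[0,0,-0.22,0,0,0,0,0,-0.22,0,0,0,0,0,-0.22,0,0,0,0,0,-0.22,0,0,0,0,0,-0.2,0,0,0]' 
python3 -m handwheel '[0,0,0,0,0,0,0,0,0,0,0,0,0,0,0,0,0,0,0,0,0,0,0,0,0,0,0,0,0,0]' 0.0 20
python3 -m handwheel '[0,0,0,0,0,0,0,0,0,0,0,0,0,0,0,0,0,0,0,0,0,0,0,0,0,0,0,0,0,0]'
python3 s.py; python3 - <<'E'
from h import *
snap("scene","s1.png");snap("top","t1.png")
E
```

```text
time: 2.43
eef_pos: [0.6034, -0.1982, 0.0864]
tcp_rot: [0.797, 0.604, -0.0, -0.0]
contact_force: [-0.1, -1.3, -0.5]
opening: 0.447
finger_force: 0.0
time: 2.85
eef_pos: [0.6044, -0.1979, 0.0882]
tcp_rot: [0.796, 0.605, -0.001, 0.001]
contact_force: [2.6, -4.3, -13.3]
opening: 0.131
finger_force: 21.7
time: 3.27
eef_pos: [0.6044, -0.1979, 0.0881]
tcp_rot: [0.796, 0.605, -0.001, 0.001]
contact_force: [2.5, -4.4, -13.5]
opening: 0.132
finger_force: 21.6
3.27 q [-0.475  0.376  1.782 -0.002  0.984 -0.203] p [ 0.6044 -0.1979  0.0881] r [ 0.796  0.605 -0.001  0.001] F [  2.5  -4.4 -13.5] op 0.132 ff 21.6
```

```bash
python3 -m handwheel '[-0.0285,0.0095,0,0,0,-0.0573,-0.0274,0.0119,0,0,0,-0.0573,-0.0265,0.0145,0,0,0,-0.0573,-0.0246,0.0165,0,0,0,-0.0573,-0.0235,0.019,0,0,0,-0.0573]'
python3 -m handwheel '[0,0,0,0,0,0,0,0,0,0,0,0,0,0,0,0,0,0]'
python3 s.py; python3 - <<'E'
from h import *
i,_=snap("top","t2.png");j,_=snap("scene")
z=lambda i,a,b,c,d,k:cv2.resize(i[b:d,a:c],None,fx=k,fy=k,interpolation=cv2.INTER_CUBIC)
cv2.imwrite("pics/v5.png",np.hstack([z(i,285,165,365,245,4.9),z(j,185,150,265,230,4.9)]))
E
```

```text
time: 3.78
eef_pos: [0.5847, -0.1869, 0.0881]
tcp_rot: [0.912, 0.41, -0.0, 0.001]
contact_force: [2.5, -4.1, -14.8]
opening: 0.135
finger_force: 21.6
time: 4.03
eef_pos: [0.5843, -0.1864, 0.0881]
tcp_rot: [0.911, 0.413, -0.001, -0.001]
contact_force: [-2.9, -3.9, -11.6]
opening: 0.129
finger_force: 21.9
4.03 q [-4.740e-01  3.330e-01  1.838e+00 -1.000e-03  9.730e-01  2.460e-01] p [ 0.5843 -0.1864  0.0881] r [ 0.911  0.413 -0.001 -0.001] F [ -2.9  -3.9 -11.6] op 0.129 ff 21.9
```

View pics/v5.png

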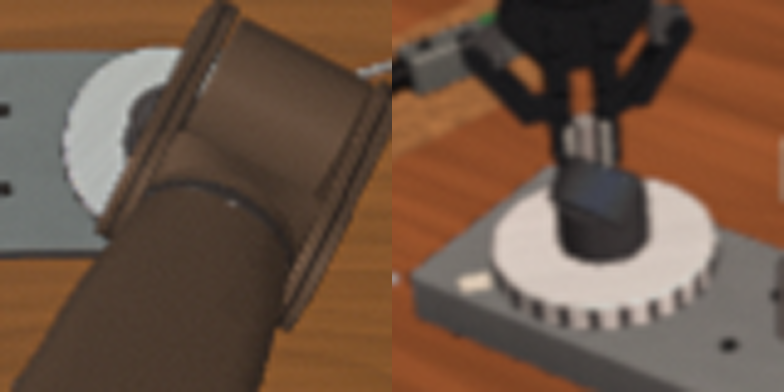

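```bash
python3 -m handwheel '[0,0,0,0,0,0,0,0,0,0,0,0,0,0,0.1,0,0,0,0,0,0.25,0,0,0,0,0,0.25,0,0,0]' 0.45
python3 -m handwheel '[0,0,0.25,0,0,0,0,0,0.25,0,0,0,0,0,0,0,0,-0.06,-0.1,0.15,0,0,0,-0.06,-0.1,0.15,0,0,0,-0.06]' 0.8
python3 -m handwheel '[-0.1,0.15,0,0,0,-0.06,-0.1,0.15,0,0,0,-0.06,-0.1,0.15,0,0,0,-0.06,-0.1,0.15,0,0,0,-0.06,-0.1,0.15,0,0,0,-0.06]'
python3 -m handwheel '[-0.1,0.15,0,0,0,-0.06,0,0.15,0,0,0,0,0,0.1,0,0,0,0,0,0,0,0,0,0,0,0,0,0,0,0]'
python3 s.py
python3 - <<'E'
from h import *
import json
from scipy.optimize import least_squares
from scipy.spatial.transform import Rotation as R
D=[json.loads(l) for l in open("kin.txt")]
for n in("top","scene"): snap(n,n[0]+"3.png")
i=cv2.imread("pics/t3.png")
cv2.imwrite("pics/v6.png",np.hstack([cv2.resize(i[165:245,285:365],None,fx=5,fy=5,interpolation=cv2.INTER_CUBIC)]))
def fk(q,p):
    a1,h,d,L1,ox,L2,T=p
    r=R.from_euler("z",q[0]); x=np.array([a1,d,h]); r2=r*R.from_euler("y",q[1]); X=r.apply([a1,d,h])+r2.apply([0,0,L1])
    r3=r2*R.from_euler("y",q[2]); X=X+r3.apply([ox,0,L2]); r4=r3*R.from_euler("z",q[3])*R.from_euler("y",q[4]); X=X+r4.apply([0,0,T])
    return X,r4*R.from_euler("z",q[5])
f=lambda p:np.concatenate([fk(q,p)[0]-x for q,x,_ in D]+[(np.array(p)-[0,.3,-.1,.4,0,.4,.2])*1e-4])
s=least_squares(f,[0,.3,-.1,.4,0,.4,.2]);print(s.x.round(4),np.abs(s.fun[:-7]).max())
for q,x,r in D[-2:]: print((R.from_quat(r).inv()*fk(q,s.x)[1]).as_rotvec().round(3))
E
```

```text
time: 4.55
eef_pos: [0.5862, -0.1858, 0.1807]
tcp_rot: [0.911, 0.413, 0.001, 0.0]
contact_force: [0.9, -1.2, -0.2]
opening: 0.449
finger_force: 0.0
time: 4.97
eef_pos: [0.5575, -0.1417, 0.2585]
tcp_rot: [0.961, 0.277, 0.004, 0.002]
contact_force: [-0.2, 0.2, -1.2]
opening: 0.798
finger_force: 0.0
time: 5.38
eef_pos: [0.4812, -0.0275, 0.257]
tcp_rot: [0.999, 0.046, 0.004, 0.0]
contact_force: [-0.7, -0.5, 0.2]
opening: 0.801
finger_force: 0.0
time: 5.8
eef_pos: [0.4666, 0.032, 0.2563]
tcp_rot: [1.0, 0.002, 0.003, 0.0]
contact_force: [-0.2, 0.1, 0.5]
opening: 0.802
finger_force: 0.0
5.8 q [-1.490e-01 -1.950e-01  2.065e+00  1.000e-03  1.266e+00  1.417e+00] p [0.4666 0.032  0.2563] r [1.    0.002 0.003 0.   ] F [-0.2  0.1  0.5] op 0.802 ff 0.0
[0.     0.2403 0.1009 0.443  0.0206 0.5725 0.2303] 3.3012511557739543e-08
[ 0.    -0.    -1.571]
[-0.    -0.    -1.571]
```

View pics/v6.png

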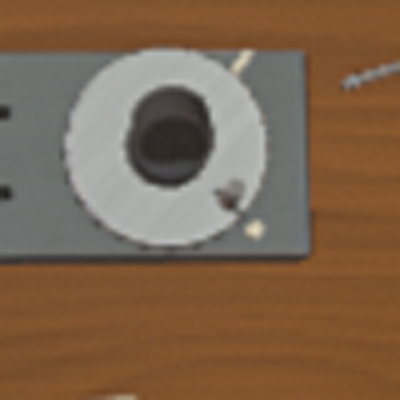

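```bash
cat > col.py <<'E'
from h import *
import sys
def collar(f):
    i=cv2.imread(f"pics/{f}");d=np.load(f"pics/{f}.npy");P=cloud("top",d);g=i.astype(int)
    hsv=cv2.cvtColor(i,cv2.COLOR_BGR2HSV)
    near=(np.hypot(P[...,0]-.617,P[...,1]+.149)<.09)
    ring=near&(g.min(2)>125)&(P[...,2]>.049)&(P[...,2]<.066)
    k,l,st,ce=cv2.connectedComponentsWithStats(ring.astype(np.uint8)); ring=l==1+np.argmax(st[1:,4])
    c=max(cv2.findContours(ring.astype(np.uint8),cv2.RETR_EXTERNAL,cv2.CHAIN_APPROX_NONE)[0],key=len).reshape(-1,2)
    X=plane("top",cv2.convexHull(c.astype(np.int32)).reshape(-1,2),.057); 
    (cx,cy),r=cv2.minEnclosingCircle(X[:,:2].astype(np.float32)); e=cv2.fitEllipse(X[:,:2].astype(np.float32)*1000)
    print("ring",cx,cy,r,"ell",e)
    C=np.array(e[0])/1000
    pin=near&(P[...,2]>.07)&(np.hypot(P[...,0]-.617,P[...,1]+.149)>.035)
    q=P[pin]; w=np.argwhere(pin)[:,::-1]; h=q[:,2]>.095
    T=plane("top",[w[h].mean(0)],.1)[0,:2]; 
    print("pin n",pin.sum(),T,np.degrees(np.arctan2(*(T-C)[::-1])),np.linalg.norm(T-C))
    # marks: bright on deck
    rr=np.hypot(*(plane("top",np.argwhere(np.ones((420,560)))[:,::-1],.04)[:,:2]-C).T).reshape(420,560)
    wgt=np.clip(g.min(2)-135,0,None)*(rr>.0655)*(rr<.083)*(P[...,2]<.05)
    k,l,st,ce=cv2.connectedComponentsWithStats((wgt>0).astype(np.uint8))
    for j in range(1,k):
        if st[j,4]>=3:
            ww=np.argwhere(l==j); s=wgt[l==j]; uv=(ww[:,::-1]*s[:,None]).sum(0)/s.sum(); M=plane("top",[uv],.04)[0,:2]
            print("mark",uv.round(2),st[j,4],s.sum(),M.round(4),np.degrees(np.arctan2(*(M-C)[::-1])).round(2),np.linalg.norm(M-C).round(4))
collar(sys.argv[1])
E
python3 col.py t3.png; python3 col.py top0.png
python3 - <<'E'
import numpy as np
from scipy.optimize import least_squares
# planar IK: angles from vertical; wrist target
L1,ox,L2=.443,.0206,.5725
for T in(.15,.2,.25,.3):
  h=.01+T
  for nm,x,y,z,pitch in (("g45",.44,.035,.03,3.93),("g30",.44,.035,.03,3.67),("g0",.44,.035,.03,3.1416),("r45",.615,.0,.09,2.356),("r30down",.615,.0,.09,2.094),("r45up",.615,.0,.2,2.356),("rh",.615,.0,.09,1.571)):
    r=np.sqrt(x*x+y*y-.01); wr=r-T*np.sin(pitch); wz=z-T*np.cos(pitch)
    f=lambda q:[L1*np.sin(q[0])+ox*np.cos(q[0]+q[1])+L2*np.sin(q[0]+q[1])-wr,h+L1*np.cos(q[0])-ox*np.sin(q[0]+q[1])+L2*np.cos(q[0]+q[1])-wz]
    s=least_squares(f,[0,1.8],bounds=([-.9,.21],[2.22,2.48]))
    print(T,nm,s.x.round(2),"q5",(pitch-s.x.sum()).round(2),"err",s.cost.round(5))
E
```

```text
ring 0.6194917559623718 -0.14931856095790863 0.06222888454794884 ell ((619.0155639648438, -149.5181884765625), (122.32563018798828, 123.61773681640625), 32.93882751464844)
pin n 23 [ 0.58478988 -0.18613119] -133.06981348374026 0.050118951208292045
mark [332.74 176.77] 10 204 [ 0.6767 -0.198 ] -40.07 0.0754
mark [335.53 210.35] 11 223 [ 0.5708 -0.2053] -130.83 0.0738
ring 0.6189681887626648 -0.14945892989635468 0.062249306589365005 ell ((618.7750854492188, -149.26791381835938), (122.73219299316406, 122.90886688232422), 71.3670654296875)
pin n 22 [ 0.6077025  -0.19879086] -102.60318908579146 0.050745686347477406
mark [332.83 176.76] 10 171 [ 0.6767 -0.1983] -40.26 0.0759
mark [335.42 210.51] 9 177 [ 0.5703 -0.205 ] -131.02 0.0738
0.15 g45 [0.38 2.02] q5 1.53 err 0.0
0.15 g30 [0.28 2.09] q5 1.3 err 0.0
0.15 g0 [0.09 2.27] q5 0.78 err 0.0
0.15 r45 [0.2 2.1] q5 0.05 err 0.0
0.15 r30down [0.22 2.16] q5 -0.28 err 0.0
0.15 r45up [0.02 2.06] q5 0.28 err 0.0
0.15 rh [0.35 2.19] q5 -0.98 err 0.0
0.2 g45 [0.47 1.93] q5 1.53 err 0.0
0.2 g30 [0.34 2.03] q5 1.3 err 0.0
0.2 g0 [0.09 2.27] q5 0.78 err 0.0
0.2 r45 [0.16 2.19] q5 0.01 err 0.0
0.2 r30down [0.19 2.26] q5 -0.36 err 0.0
0.2 r45up [-0.04  2.14] q5 0.25 err 0.0
0.2 rh [0.41 2.28] q5 -1.12 err 0.0
0.25 g45 [0.55 1.84] q5 1.54 err 0.0
0.25 g30 [0.39 1.97] q5 1.3 err 0.0
0.25 g0 [0.09 2.27] q5 0.78 err 0.0
0.25 r45 [0.12 2.27] q5 -0.04 err 0.0
0.25 r30down [0.18 2.35] q5 -0.44 err 0.0
0.25 r45up [-0.1   2.23] q5 0.22 err 0.0
0.25 rh [0.51 2.35] q5 -1.29 err 0.0
0.3 g45 [0.63 1.75] q5 1.55 err 0.0
0.3 g30 [0.45 1.91] q5 1.31 err 0.0
0.3 g0 [0.09 2.27] q5 0.78 err 0.0
0.3 r45 [0.09 2.35] q5 -0.08 err 0.0
0.3 r30down [0.18 2.44] q5 -0.52 err 0.0
0.3 r45up [-0.16  2.32] q5 0.2 err 0.0
0.3 rh [0.65 2.39] q5 -1.47 err 0.0
```

```bash
python3 -m handwheel '[0,0,0,0,0.0667,0,0,0,0,0,0.0667,0,0,0,0,0,0.0667,0,0,0,0,0,0.0667,0,0,0,0,0,0.0667,0]'
python3 -m handwheel '[0,0,0,0,0,0,0,0,0,0,0,0]'
python3 s.py
cat > kin.py <<'E'
import numpy as np, json
from scipy.optimize import least_squares
from scipy.spatial.transform import Rotation as R
D=[json.loads(l) for l in open("kin.txt")]
def fk(q,p):
    h,d,L1,ox,L2,T=p
    r=R.from_euler("z",q[0]); r2=r*R.from_euler("y",q[1]); X=r.apply([0,d,h])+r2.apply([0,0,L1])
    r3=r2*R.from_euler("y",q[2]); X=X+r3.apply([ox,0,L2]); r4=r3*R.from_euler("z",q[3])*R.from_euler("y",q[4]); X=X+r4.apply([0,0,T])
    return X,r4*R.from_euler("z",q[5]+np.pi/2)
P=least_squares(lambda p:np.concatenate([fk(q,p)[0]-x for q,x,_ in D]),[.24,.1,.443,.02,.5725,.23]); P,err=P.x,np.abs(P.fun).max()
lo=np.array([-2.77,-.9,.21,-1.53,.24,-2.84]);hi=np.array([2.77,2.22,2.48,4.67,2.81,2.84])
def ik(x,r,q0):
    def f(q):
        X,Q=fk(q,P); return np.r_[(X-x)*5,(r.inv()*Q).as_rotvec()]
    s=least_squares(f,np.clip(q0,lo+1e-3,hi-1e-3),bounds=(lo,hi)); return s.x,np.sqrt(2*s.cost)
E
python3 - <<'E'
from kin import *
print(P.round(4),err)
from h import *
for n,f in(("top","t3.png"),("scene","s3.png"),("top","top0.png"),("scene","scene0.png")):
    i=cv2.imread("pics/"+f);d=np.load(f"pics/{f}.npy");C=cloud(n,d);hsv=cv2.cvtColor(i,cv2.COLOR_BGR2HSV)
    for y0 in(-.11,.035,.362):
        m=(hsv[...,1]<80)&(hsv[...,2]>150)&(C[...,2]>.036)&(C[...,2]<.055)&(abs(C[...,0]-.435)<.06)&(abs(C[...,1]-y0)<.05)
        if m.sum()>50: 
            k,l,st,ce=cv2.connectedComponentsWithStats(m.astype(np.uint8)); l=(l==1+np.argmax(st[1:,4]))
            c=max(cv2.findContours(l.astype(np.uint8),cv2.RETR_EXTERNAL,cv2.CHAIN_APPROX_NONE)[0],key=len).reshape(-1,2)
            print(f,y0,l.sum(),rect(plane(n,c,.044)))
E
```

```text
time: 6.32
eef_pos: [0.4664, 0.0302, 0.2544]
tcp_rot: [0.966, 0.0, -0.26, -0.0]
contact_force: [-0.5, 0.6, 0.1]
opening: 0.801
finger_force: 0.0
time: 6.48
eef_pos: [0.466, 0.0304, 0.2525]
tcp_rot: [0.966, 0.0, -0.259, -0.001]
contact_force: [-0.3, -0.4, 0.9]
opening: 0.802
finger_force: 0.0
6.48 q [-0.122  0.108  1.837 -0.061  1.716  1.455] p [0.466  0.0304 0.2525] r [ 0.966  0.    -0.259 -0.001] F [-0.3 -0.4  0.9] op 0.802 ff 0.0
[0.2403 0.1009 0.443  0.0206 0.5725 0.2303] 2.859046333014703e-12
t3.png -0.11 335 (array([ 0.4293, -0.1109]), array([0.0705, 0.0445]), 6.92)
t3.png 0.035 122 (array([0.446 , 0.0361]), array([0.0339, 0.0432]), 7.59)
t3.png 0.362 306 (array([0.4423, 0.3615]), array([0.0643, 0.0437]), 0.8)
s3.png -0.11 227 (array([ 0.4349, -0.1113]), array([0.0839, 0.048 ]), 7.26)
s3.png 0.035 255 (array([0.434 , 0.0334]), array([0.0837, 0.0467]), 7.22)
s3.png 0.362 342 (array([0.4468, 0.3607]), array([0.0447, 0.0789]), 89.05)
top0.png -0.11 334 (array([ 0.4291, -0.1109]), array([0.0708, 0.0445]), 6.92)
top0.png 0.035 327 (array([0.4284, 0.0338]), array([0.0703, 0.0434]), 7.51)
top0.png 0.362 300 (array([0.4423, 0.3615]), array([0.0643, 0.0437]), 0.8)
scene0.png -0.11 221 (array([ 0.4355, -0.1112]), array([0.0851, 0.048 ]), 7.26)
scene0.png 0.035 253 (array([0.4345, 0.0332]), array([0.0846, 0.0462]), 7.22)
scene0.png 0.362 332 (array([0.4443, 0.3607]), array([0.0447, 0.074 ]), 89.05)
```

```bash
cat > plan.py <<'E'
from kin import *
lim=.7*np.array([2.79,2.79,3.14,3.14,3.14,3.14])/12
def rows(x,r,q,segs,quiet=False):
    """segs: (dx(3 m), rotvec(3 rad), n)"""
    out=[];worst=0;mn=[9,9]
    for dx,rv,n in segs:
        for k in range(n):
            x=x+np.array(dx)/n; r=R.from_rotvec(np.array(rv)/n)*r
            q2,e=ik(x,r,q); s=np.max(np.abs(q2-q)/lim); worst=max(worst,s,100*(e>1e-3)); q=q2
            mn=[min(mn[0],q[4]-.24),min(mn[1],np.min(np.minimum(q-lo,hi-q)))]
        out.append(q.round(2))
    return x,r,q,worst,mn,out
def down(yaw,tilt): # closing line at yaw-90, tool z down tilted back by tilt
    return R.from_euler("z",yaw)*R.from_euler("y",tilt)*R.from_quat([1,0,0,0])
E
python3 - <<'E'
from plan import *
d=np.radians
cups={"A":(.430,-.111,7),"B":(.4285,.034,7.3),"C":(.4425,.3615,0.)}
pegs={0:(.614,.2578),1:(.6157,.1642),2:(.6162,.0694),3:(.617,-.025)}
for c,p in (("C",0),("B",1),("B",2),("A",2),("A",3)):
  cx,cy,yw=cups[c]
  for tilt in (15,30):
    for phi in (-50,-35,-20,0,20,35,50):
      yw_=d(yw); x=np.array([cx+.012*np.cos(yw_),cy+.012*np.sin(yw_),.027]); r=down(yw_,d(tilt))
      q,e=ik(x,r,[np.arctan2(cy,cx)-.2,.1,1.9,0,1.5,1.5+0])
      G=R.from_euler("z",d(phi))*R.from_euler("y",-np.pi/2)*R.from_euler("z",-yw_)
      h=np.array([np.cos(d(phi)),np.sin(d(phi)),0]); f=np.array([*pegs[p],.087])-.005*h
      n=24
      X=rows(x,r,q,[([0,0,.13],[0,0,0],6),(f+[0,0,.09]-x-[0,0,.13],G.as_rotvec(),n),([0,0,-.09],[0,0,0],6)])
      print(c,p,tilt,phi,"e",round(e,4),"worst",X[3].round(2),"mn",np.round(X[4],2),X[5][-1])
E
```

```text
C 0 15 -50 e 0.0 worst 100 mn [0.69 0.  ] [ 0.43  0.42  1.77 -0.86  0.93  2.84]
C 0 15 -35 e 0.0 worst 100 mn [0.41 0.  ] [ 0.39  0.31  1.91 -0.91  0.65  2.84]
C 0 15 -20 e 0.0 worst 100 mn [0.15 0.  ] [ 0.34  0.24  2.02 -0.99  0.39  2.84]
C 0 15 0 e 0.0 worst 100 mn [0. 0.] [ 0.32  0.21  2.07 -1.14  0.24  2.84]
C 0 15 20 e 0.0 worst 100 mn [0. 0.] [ 0.19  0.37  2.25  2.93  0.8  -1.46]
C 0 15 35 e 0.0 worst 2.06 mn [0.01 0.01] [ 0.06  0.38  2.23  2.43  0.88 -1.22]
C 0 15 50 e 0.0 worst 1.24 mn [0.23 0.23] [-0.04  0.42  2.17  2.02  1.01 -1.06]
C 0 30 -50 e 0.0 worst 100 mn [0.61 0.  ] [ 0.39  0.39  1.79 -0.68  0.85  2.84]
C 0 30 -35 e 0.0 worst 100 mn [0.4 0. ] [ 0.38  0.32  1.9  -0.78  0.64  2.84]
C 0 30 -20 e 0.0 worst 100 mn [0.19 0.  ] [ 0.35  0.27  2.   -0.9   0.43  2.84]
C 0 30 0 e 0.0 worst 100 mn [0. 0.] [ 0.32  0.23  2.07 -1.1   0.24  2.84]
C 0 30 20 e 0.0 worst 100 mn [0. 0.] [ 0.2   0.27  2.22  2.81  0.4  -1.34]
C 0 30 35 e 0.0 worst 1.52 mn [0.11 0.11] [ 0.09  0.28  2.2   2.15  0.54 -0.94]
C 0 30 50 e 0.0 worst 0.99 mn [0.34 0.33] [ 0.    0.32  2.14  1.75  0.74 -0.78]
B 1 
[... 3701 characters left out ...]
0 worst 0.58 mn [0.59 0.22] [-0.57  0.4   2.21  1.77  1.15 -1.02]
A 3 15 50 e 0.0 worst 0.52 mn [0.73 0.3 ] [-0.6   0.47  2.08  1.5   1.3  -0.96]
A 3 30 -50 e 0.0 worst 100 mn [0.23 0.  ] [-0.09  0.18  2.09 -0.85  0.47  2.84]
A 3 30 -35 e 0.0 worst 100 mn [0.02 0.  ] [-0.13  0.14  2.17 -1.    0.26  2.84]
A 3 30 -20 e 0.0 worst 100 mn [0. 0.] [-0.12  0.13  2.19 -1.14  0.24  2.84]
A 3 30 0 e 0.0 worst 1.91 mn [0.02 0.02] [-0.31  0.18  2.33  2.53  0.47 -1.17]
A 3 30 20 e 0.0 worst 0.78 mn [0.38 0.2 ] [-0.45  0.22  2.28  1.85  0.71 -0.84]
A 3 30 35 e 0.0 worst 0.58 mn [0.59 0.28] [-0.52  0.28  2.19  1.55  0.9  -0.78]
A 3 30 50 e 0.0 worst 0.51 mn [0.76 0.38] [-0.55  0.36  2.08  1.31  1.09 -0.77]
```

```bash
python3 -m handwheel '[-0.0093,0.22,-0.1,0,0,0,-0.0093,0.22,-0.1,0,0,0,-0.0093,0.22,-0.1,0,0,0,-0.0093,0.22,-0.1,0,0,0,-0.0093,0.22,-0.1,0,0,0]' 0.8 40
python3 -m handwheel '[-0.0093,0.22,-0.1,0,0,0,-0.0093,0.22,-0.1,0,0,0,-0.0093,0.22,-0.1,0,0,0,-0.0093,0.22,-0.1,0,0,0,-0.0093,0.22,-0.1,0,0,0]'
python3 -m handwheel '[0,0,0,0,0,0]'
python3 s.py
cat > cups.py <<'E'
from h import *
import sys
def run(f,save=True):
    for n in ("top","scene"):
        if save: snap(n,n[0]+f)
        g=n[0]+f; i=cv2.imread("pics/"+g);d=np.load(f"pics/{g}.npy");C=cloud(n,d);hsv=cv2.cvtColor(i,cv2.COLOR_BGR2HSV)
        m=(hsv[...,1]<80)&(hsv[...,2]>140)&(C[...,2]>.02)&(C[...,2]<.125)&(C[...,0]<.75)&(C[...,0]>.1)&(abs(C[...,1])<.6)
        k,l,st,ce=cv2.connectedComponentsWithStats(m.astype(np.uint8))
        for j in range(1,k):
            if st[j,4]>60:
                c=max(cv2.findContours((l==j).astype(np.uint8),cv2.RETR_EXTERNAL,cv2.CHAIN_APPROX_NONE)[0],key=len).reshape(-1,2)
                zz=np.percentile(C[l==j][:,2],80); print(g,st[j,4],"z",zz.round(3),"mean",C[l==j].mean(0).round(3),rect(plane(n,c,zz)))
if __name__=="__main__": run(sys.argv[1])
E
python3 cups.py 4.png
```

```text
time: 6.9
eef_pos: [0.4583, 0.1973, 0.1789]
tcp_rot: [0.966, 0.0, -0.257, -0.001]
contact_force: [0.9, -0.3, 0.5]
opening: 0.798
finger_force: 0.0
time: 7.32
eef_pos: [0.4516, 0.3626, 0.104]
tcp_rot: [0.966, 0.001, -0.257, -0.001]
contact_force: [0.6, 0.2, 1.1]
opening: 0.797
finger_force: 0.0
time: 7.4
eef_pos: [0.4492, 0.3648, 0.1014]
tcp_rot: [0.966, 0.003, -0.259, -0.001]
contact_force: [-0.4, 0.1, 0.0]
opening: 0.8
finger_force: 0.0
7.4 q [0.423 0.468 1.692 0.208 1.47  1.916] p [0.4492 0.3648 0.1014] r [ 0.966  0.003 -0.259 -0.001] F [-0.4  0.1  0. ] op 0.8 ff 0.0
t4.png 929 z 0.061 mean [ 0.618 -0.148  0.058] (array([ 0.6178, -0.1485]), array([0.1182, 0.1199]), 0.56)
t4.png 336 z 0.047 mean [0.428 0.034 0.044] (array([0.428 , 0.0337]), array([0.0705, 0.0433]), 7.37)
t4.png 349 z 0.047 mean [ 0.429 -0.111  0.044] (array([ 0.4288, -0.1104]), array([0.0705, 0.0451]), 6.63)
s4.png 594 z 0.109 mean [ 0.555 -0.547  0.096] (array([ 0.5728, -0.5238]), array([0.221 , 0.1154]), 20.79)
s4.png 75 z 0.109 mean [ 0.639 -0.33   0.077] (array([ 0.6703, -0.2925]), array([0.1611, 0.0084]), 49.48)
s4.png 326 z 0.045 mean [ 0.439 -0.108  0.039] (array([ 0.4453, -0.1042]), array([0.1027, 0.0574]), 7.52)
s4.png 345 z 0.045 mean [0.439 0.035 0.04 ] (array([0.4457, 0.0377]), array([0.1045, 0.0514]), 7.54)
s4.png 736 z 0.06 mean [ 0.632 -0.14   0.058] (array([ 0.6301, -0.1421]), array([0.1301, 0.1251]), 36.94)
s4.png 461 z 0.045 mean [0.454 0.361 0.041] (array([0.4582, 0.3607]), array([0.0448, 0.0983]), 89.05)
```

```bash
python3 -m handwheel '[0.004,-0.004,-0.1,0,0,0,0.004,-0.004,-0.1,0,0,0,0.004,-0.004,-0.1,0,0,0,0.004,-0.004,-0.1,0,0,0,0,-0.004,-0.1,0,0,0]'
python3 -m handwheel '[0,0,0,0,0,0,0,0,0,0,0,0,0,0,0,0,0,0,0,0,0,0,0,0,0,0,0,0,0,0]' 0 40
python3 -m handwheel '[0,0,0,0,0,0,0,0,0,0,0,0]'
python3 s.py
python3 -m handwheel '[0,0,0.16,0,0,0,0,0,0.2,0,0,0,0,0,0.2,0,0,0,0,0,0.2,0,0,0,0,0,0.2,0,0,0]'
python3 s.py
cat > go.py <<'E'
# usage: go.py pegx pegy phi yaw n : from current pose, print move to above peg
from plan import *; import sys
from plant import ctrl
px,py,phi,yw,n=map(float,sys.argv[1:6]); n=int(n); d=np.radians
s=ctrl.get_state(); x=np.array(s["eef_pos"]);r=R.from_quat(s["tcp_rot"]);q=np.array(s["qpos"])
zc=.006 # TCP above cup axis at grasp
G=R.from_euler("z",d(phi))*R.from_euler("y",-np.pi/2)*R.from_euler("z",-d(yw))
f=np.array([px,py,.19])-zc*np.array([np.cos(d(phi)),np.sin(d(phi)),0])
X=rows(x,r,q,[(f-x,G.as_rotvec(),n)]); print("target",f.round(4),X[3].round(2),X[4],X[5])
print("row:",((f-x)/.15/n).round(4),(G.as_rotvec()/(np.pi/2)/n).round(4),"max",np.linalg.norm(G.as_rotvec())/(np.pi/2)/n)
print("final quat",X[1].as_quat().round(4))
E
python3 go.py .6157 .1642 42 0 25
```

```text
time: 7.92
eef_pos: [0.4537, 0.3571, 0.0263]
tcp_rot: [0.966, 0.0, -0.259, -0.0]
contact_force: [0.1, 0.3, 0.9]
opening: 0.798
finger_force: 0.0
time: 8.33
eef_pos: [0.4544, 0.3586, 0.0292]
tcp_rot: [0.966, 0.001, -0.258, -0.001]
contact_force: [0.1, 0.7, -0.6]
opening: 0.509
finger_force: 44.5
time: 8.5
eef_pos: [0.454, 0.3584, 0.0289]
tcp_rot: [0.966, 0.001, -0.258, -0.0]
contact_force: [-0.2, 0.0, -1.1]
opening: 0.51
finger_force: 44.5
8.5 q [0.411 0.572 1.698 0.206 1.362 1.887] p [0.454  0.3584 0.0289] r [ 0.966  0.001 -0.258 -0.   ] F [-0.2  0.  -1.1] op 0.51 ff 44.5
time: 8.92
eef_pos: [0.4535, 0.3582, 0.1739]
tcp_rot: [0.966, 0.001, -0.259, -0.0]
contact_force: [0.1, -0.2, -0.9]
opening: 0.515
finger_force: 44.6
8.92 q [0.411 0.379 1.664 0.201 1.586 1.933] p [0.4535 0.3582 0.1739] r [ 0.966  0.001 -0.259 -0.   ] F [ 0.1 -0.2 -0.9] op 0.515 ff 44.6
target [0.6112 0.1602 0.19  ] 0.96 [np.float64(0.35240736369716563), np.float64(0.274916259430908)] [array([-0.16,  0.05,  2.21,  1.5 ,  0.74, -0.47])]
row: [ 0.0421 -0.0528  0.0043] [ 0.0146 -0.038   0.0146] max 0.04327943912869501
final quat [ 0.8082  0.3111  0.4669 -0.1787]
```

```bash
python3 -m handwheel '[0.0421,-0.0528,0.0043,0.0146,-0.038,0.0146,0.0421,-0.0528,0.0043,0.0146,-0.038,0.0146,0.0421,-0.0528,0.0043,0.0146,-0.038,0.0146,0.0421,-0.0528,0.0043,0.0146,-0.038,0.0146,0.0421,-0.0528,0.0043,0.0146,-0.038,0.0146]' | tail -2
python3 -m handwheel '[0.0421,-0.0528,0.0043,0.0146,-0.038,0.0146,0.0421,-0.0528,0.0043,0.0146,-0.038,0.0146,0.0421,-0.0528,0.0043,0.0146,-0.038,0.0146,0.0421,-0.0528,0.0043,0.0146,-0.038,0.0146,0.0421,-0.0528,0.0043,0.0146,-0.038,0.0146]' | tail -2
python3 -m handwheel '[0.0421,-0.0528,0.0043,0.0146,-0.038,0.0146,0.0421,-0.0528,0.0043,0.0146,-0.038,0.0146,0.0421,-0.0528,0.0043,0.0146,-0.038,0.0146,0.0421,-0.0528,0.0043,0.0146,-0.038,0.0146,0.0421,-0.0528,0.0043,0.0146,-0.038,0.0146]' | tail -2
python3 -m handwheel '[0.0421,-0.0528,0.0043,0.0146,-0.038,0.0146,0.0421,-0.0528,0.0043,0.0146,-0.038,0.0146,0.0421,-0.0528,0.0043,0.0146,-0.038,0.0146,0.0421,-0.0528,0.0043,0.0146,-0.038,0.0146,0.0421,-0.0528,0.0043,0.0146,-0.038,0.0146]' | tail -2
python3 -m handwheel '[0.0421,-0.0528,0.0043,0.0146,-0.038,0.0146,0.0421,-0.0528,0.0043,0.0146,-0.038,0.0146,0.0421,-0.0528,0.0043,0.0146,-0.038,0.0146,0.0421,-0.0528,0.0043,0.0146,-0.038,0.0146,0.0421,-0.0528,0.0043,0.0146,-0.038,0.0146]' | tail -2
python3 -m handwheel '[0,0,0,0,0,0,0,0,0,0,0,0]' | tail -2
python3 s.py
python3 - <<'E'
from h import *
i,_=snap("scene","s5.png"); snap("top","t5.png")
a=cv2.resize(i[100:280,200:440],None,fx=3.2,fy=3.2,interpolation=cv2.INTER_CUBIC);cv2.imwrite("pics/v7.png",a)
E
```

```text
opening: 0.511
finger_force: 44.7
opening: 0.511
finger_force: 44.7
opening: 0.508
finger_force: 44.7
opening: 0.513
finger_force: 44.7
opening: 0.511
finger_force: 44.7
opening: 0.513
finger_force: 44.8
11.17 q [-0.162  0.053  2.205  1.502  0.742 -0.467] p [0.6114 0.1597 0.1879] r [ 0.809  0.31   0.465 -0.179] F [-0.2 -0.1 -1.2] op 0.513 ff 44.8
```

View pics/v7.png

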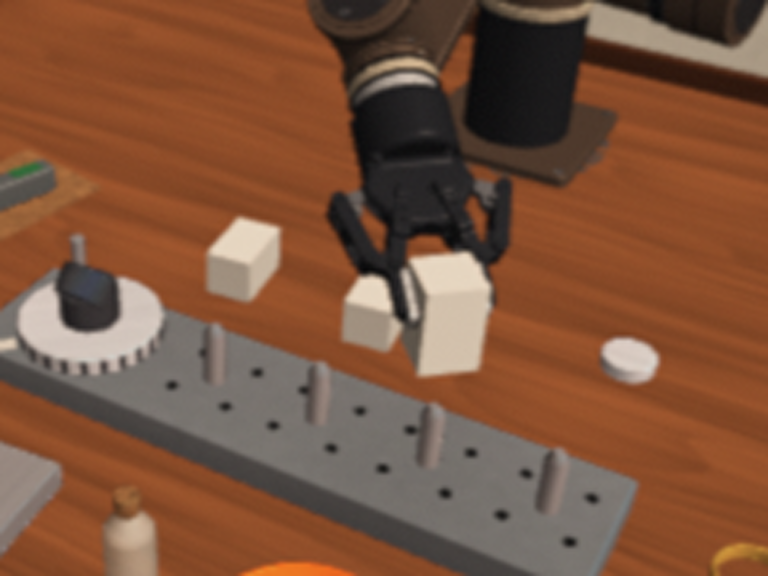

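```bash
cat > hold.py <<'E'
from h import *; import sys
for n in("top","scene"):
    f=n[0]+sys.argv[1]; i=cv2.imread("pics/"+f);C=cloud(n,np.load(f"pics/{f}.npy"));hsv=cv2.cvtColor(i,cv2.COLOR_BGR2HSV)
    p=np.array([float(sys.argv[2]),float(sys.argv[3])]); z0=float(sys.argv[4])
    m=(hsv[...,1]<80)&(hsv[...,2]>110)&(C[...,2]>z0-.09)&(C[...,2]<z0+.03)&(np.hypot(C[...,0]-p[0],C[...,1]-p[1])<.045)
    q=C[m]
    if len(q)<10: print(n,"none");continue
    zt=np.percentile(q[:,2],90); t=m&(C[...,2]>zt-.009)
    print(n,m.sum(),"ztop",zt.round(4),"zmin",np.percentile(q[:,2],3).round(4))
    k,l,st,ce=cv2.connectedComponentsWithStats(t.astype(np.uint8)); l=l==1+np.argmax(st[1:,4])
    c=max(cv2.findContours(l.astype(np.uint8),cv2.RETR_EXTERNAL,cv2.CHAIN_APPROX_NONE)[0],key=len).reshape(-1,2)
    print("  top face",rect(plane(n,c,zt)), l.sum())
E
python3 hold.py 5.png .6157 .1642 .21
```

```text
top 297 ztop 0.2179 zmin 0.1931
  top face (array([0.614 , 0.1629]), array([0.0445, 0.0432]), 39.38) 222
scene 827 ztop 0.2144 zmin 0.1487
  top face (array([0.6212, 0.1621]), array([0.0572, 0.0555]), 43.97) 315
```

```bash
python3 -m handwheel '[0,0.005,-0.13,0,0,0,0,0,-0.13,0,0,0,0,0,-0.13,0,0,0,0,0,-0.13,0,0,0,0,0,-0.13,0,0,0]'
python3 -m handwheel '[0,0,-0.015,0,0,0,0,0,-0.015,0,0,0,0,0,0,0,0,0]'
python3 s.py
python3 - <<'E'
from h import *
snap("scene","s6.png"); snap("top","t6.png")
E
python3 hold.py 6.png .6157 .1642 .11
```

```text
time: 11.68
eef_pos: [0.6118, 0.162, 0.0911]
tcp_rot: [0.808, 0.312, 0.466, -0.179]
contact_force: [0.2, -0.6, -0.7]
opening: 0.512
finger_force: 44.8
time: 11.93
eef_pos: [0.612, 0.1615, 0.0873]
tcp_rot: [0.808, 0.312, 0.466, -0.179]
contact_force: [-0.3, -0.1, -0.7]
opening: 0.513
finger_force: 44.8
11.93 q [-0.159  0.271  2.21   1.748  0.754 -0.8  ] p [0.612  0.1615 0.0873] r [ 0.808  0.312  0.466 -0.179] F [-0.3 -0.1 -0.7] op 0.513 ff 44.8
top 334 ztop 0.1171 zmin 0.0354
  top face (array([0.6143, 0.1645]), array([0.0438, 0.0503]), 43.03) 205
scene 1042 ztop 0.1137 zmin 0.0393
  top face (array([0.6211, 0.1641]), array([0.0539, 0.0555]), 44.62) 301
```

```bash
python3 -m handwheel '[0,0,-0.01,0,0,0,0,0,-0.008,0,0,0,0,0,0,0,0,0]'
python3 -m handwheel '[0,0,0,0,0,0,0,0,0,0,0,0,0,0,0,0,0,0,0,0,0,0,0,0,0,0,0,0,0,0]' 0.75
python3 -m handwheel '[-0.064,-0.058,0.05,0,0,0,-0.13,-0.116,0.1,0,0,0,-0.13,-0.116,0.1,0,0,0,-0.13,-0.116,0.1,0,0,0,-0.13,-0.116,0.1,0,0,0]'
python3 s.py
python3 cups.py 7.png; python3 hold.py 7.png .6157 .1642 .11
cat > back.py <<'E'
# back.py x y z yaw tilt n : move from current pose to a downward tilted pose
from plan import *; import sys
from plant import ctrl
a=list(map(float,sys.argv[1:7])); n=int(a[5]); s=ctrl.get_state(); x=np.array(s["eef_pos"]);r=R.from_quat(s["tcp_rot"]);q=np.array(s["qpos"])
t=down(np.radians(a[3]),np.radians(a[4])); g=(t*r.inv()).as_rotvec(); f=np.array(a[:3])
X=rows(x,r,q,[(f-x,g,n)]); print(X[3].round(2),X[4],X[5]); print("row",((f-x)/.15/n).round(4),(g/(np.pi/2)/n).round(4),"max",np.linalg.norm(g)/(np.pi/2)/n)
E
python3 back.py .44 .0355 .15 7.3 30 25
```

```text
time: 12.28
eef_pos: [0.612, 0.1609, 0.0845]
tcp_rot: [0.808, 0.311, 0.467, -0.179]
contact_force: [-0.3, -0.6, 0.5]
opening: 0.51
finger_force: 44.7
time: 12.7
eef_pos: [0.6117, 0.1609, 0.0838]
tcp_rot: [0.809, 0.311, 0.466, -0.179]
contact_force: [-0.5, -0.1, -0.0]
opening: 0.749
finger_force: 0.0
time: 13.12
eef_pos: [0.5229, 0.0823, 0.1515]
tcp_rot: [0.809, 0.311, 0.466, -0.179]
contact_force: [0.5, -0.5, 0.5]
opening: 0.749
finger_force: 0.0
13.12 q [-0.405 -0.067  2.413  1.437  0.916 -0.612] p [0.5229 0.0823 0.1515] r [ 0.809  0.311  0.466 -0.179] F [ 0.5 -0.5  0.5] op 0.749 ff 0.0
t7.png 931 z 0.062 mean [ 0.618 -0.148  0.058] (array([ 0.6178, -0.1484]), array([0.1181, 0.1199]), 0.56)
t7.png 236 z 0.112 mean [0.617 0.165 0.103] (array([0.6151, 0.1642]), array([0.0446, 0.0466]), 41.97)
t7.png 194 z 0.047 mean [ 0.431 -0.12   0.044] (array([ 0.4292, -0.1133]), array([0.0712, 0.0395]), 7.91)
t7.png 130 z 0.047 mean [0.41  0.038 0.044] (array([0.4082, 0.0427]), array([0.0641, 0.0319]), 45.44)
s7.png 615 z 0.11 mean [ 0.558 -0.547  0.097] (array([ 0.5685, -0.526 ]), array([0.1345, 
[... 249 characters left out ...]
ean [0.438 0.035 0.04 ] (array([0.4449, 0.0379]), array([0.102 , 0.0517]), 7.22)
s7.png 739 z 0.06 mean [ 0.632 -0.14   0.058] (array([ 0.6302, -0.1418]), array([0.1301, 0.1248]), 36.94)
s7.png 649 z 0.11 mean [0.625 0.172 0.087] (array([0.6479, 0.1804]), array([0.1209, 0.0511]), 29.14)
top 486 ztop 0.112 zmin 0.0341
  top face (array([0.6146, 0.1637]), array([0.0453, 0.0439]), 45.36) 208
scene 944 ztop 0.1109 zmin 0.039
  top face (array([0.6207, 0.1638]), array([0.0529, 0.047 ]), 41.59) 288
0.67 [np.float64(0.5381019652100255), np.float64(0.07106783318344556)] [array([-0.09,  0.17,  1.97, -0.11,  1.51,  1.39])]
row [-0.0223 -0.0121 -0.0009] [-0.0168  0.0369 -0.0121] max 0.04229771469495156
```

```bash
python3 -m handwheel '[-0.0279,-0.0151,-0.0011,-0.021,0.0461,-0.0151,-0.0279,-0.0151,-0.0011,-0.021,0.0461,-0.0151,-0.0279,-0.0151,-0.0011,-0.021,0.0461,-0.0151,-0.0279,-0.0151,-0.0011,-0.021,0.0461,-0.0151,-0.0279,-0.0151,-0.0011,-0.021,0.0461,-0.0151]' 0.8 | tail -2
python3 -m handwheel '[-0.0279,-0.0151,-0.0011,-0.021,0.0461,-0.0151,-0.0279,-0.0151,-0.0011,-0.021,0.0461,-0.0151,-0.0279,-0.0151,-0.0011,-0.021,0.0461,-0.0151,-0.0279,-0.0151,-0.0011,-0.021,0.0461,-0.0151,-0.0279,-0.0151,-0.0011,-0.021,0.0461,-0.0151]' | tail -2
python3 -m handwheel '[-0.0279,-0.0151,-0.0011,-0.021,0.0461,-0.0151,-0.0279,-0.0151,-0.0011,-0.021,0.0461,-0.0151,-0.0279,-0.0151,-0.0011,-0.021,0.0461,-0.0151,-0.0279,-0.0151,-0.0011,-0.021,0.0461,-0.0151,-0.0279,-0.0151,-0.0011,-0.021,0.0461,-0.0151]' | tail -2
python3 -m handwheel '[-0.0279,-0.0151,-0.0011,-0.021,0.0461,-0.0151,-0.0279,-0.0151,-0.0011,-0.021,0.0461,-0.0151,-0.0279,-0.0151,-0.0011,-0.021,0.0461,-0.0151,-0.0279,-0.0151,-0.0011,-0.021,0.0461,-0.0151,-0.0279,-0.0151,-0.0011,-0.021,0.0461,-0.0151]' | tail -2
python3 -m handwheel '[0,0,0,0,0,0,0,0,0,0,0,0]' | tail -2
python3 s.py
python3 cups.py 8.png; python3 back.py .44 .0353 .027 7.3 30 5
```

```text
opening: 0.803
finger_force: 0.0
opening: 0.798
finger_force: 0.0
opening: 0.799
finger_force: 0.0
opening: 0.8
finger_force: 0.0
opening: 0.797
finger_force: 0.0
15.05 q [-0.089  0.182  1.966 -0.104  1.51   1.386] p [0.4405 0.038  0.1468] r [ 0.964  0.062 -0.26   0.014] F [ 1.1 -0.2  0.3] op 0.797 ff 0.0
t8.png 930 z 0.061 mean [ 0.618 -0.148  0.058] (array([ 0.6178, -0.1485]), array([0.1182, 0.1199]), 0.56)
t8.png 231 z 0.113 mean [0.616 0.165 0.105] (array([0.6149, 0.1642]), array([0.0448, 0.0462]), 41.28)
t8.png 111 z 0.047 mean [0.425 0.019 0.044] (array([0.4302, 0.018 ]), array([0.0696, 0.0151]), 0.52)
t8.png 346 z 0.048 mean [ 0.429 -0.111  0.044] (array([ 0.4288, -0.1104]), array([0.0705, 0.045 ]), 6.63)
s8.png 558 z 0.111 mean [ 0.559 -0.548  0.098] (array([ 0.5698, -0.5318]), array([0.0953, 0.2144]), 78.4)
s8.png 73 z 0.109 mean [ 0.638 -0.33   0.076] (array([ 0.6706, -0.2921]), array([0.161 , 0.0084]), 49.48)
s8.png 324 z 0.046 mean [ 0.439 -0.108  0.039] (array([ 0.4458, -0.1041]), array([0.1035, 0.0573]), 8.22)
s8.png 345 z 0.045 mean [0.438 0.035 0.04 ] (array([0.4446, 0.0378]), array([0.1028, 0.0519]), 7.85)
s8.png 733 z 0.06 mean [ 0.632 -0.14   0.058] (array([ 0.6302, -0.1419]), array([0.1301, 0.1248]), 36.94)
s8.png 650 z 0.111 mean [0.625 0.172 0.087] (array([0.6481, 0.1805]), array([0.1209, 0.0511]), 29.14)
0.27 [np.float64(1.0444450224761601), np.float64(0.4864071440602249)] [array([-0.09,  0.38,  1.99, -0.11,  1.28,  1.41])]
row [-0.0004 -0.0032 -0.1609] [-0.0006 -0.0003  0.0001] max 0.0006398884856048392
```

```bash
python3 -m handwheel '[0,-0.003,-0.16,0,0,0,0,-0.003,-0.16,0,0,0,0,-0.003,-0.16,0,0,0,0,-0.003,-0.16,0,0,0,0,-0.003,-0.16,0,0,0]'
python3 -m handwheel '[0,0,0,0,0,0,0,0,0,0,0,0,0,0,0,0,0,0,0,0,0,0,0,0,0,0,0,0,0,0]' 0 40
python3 -m handwheel '[0,0,0,0,0,0,0,0,0,0,0,0]'
python3 s.py
python3 -m handwheel '[0,0,0.16,0,0,0,0,0,0.2,0,0,0,0,0,0.2,0,0,0,0,0,0.2,0,0,0,0,0,0.2,0,0,0]'
python3 s.py
python3 go.py .6162 .0694 42 7.3 20
```

```text
time: 15.57
eef_pos: [0.4406, 0.0352, 0.0275]
tcp_rot: [0.964, 0.061, -0.258, 0.014]
contact_force: [-0.2, -0.8, 0.4]
opening: 0.799
finger_force: 0.0
time: 15.98
eef_pos: [0.4416, 0.035, 0.0295]
tcp_rot: [0.964, 0.061, -0.258, 0.015]
contact_force: [-0.8, 0.1, -0.3]
opening: 0.512
finger_force: 45.4
time: 16.15
eef_pos: [0.4409, 0.0351, 0.0287]
tcp_rot: [0.964, 0.061, -0.259, 0.015]
contact_force: [0.5, 0.6, -0.6]
opening: 0.507
finger_force: 45.4
16.15 q [-0.094  0.377  1.991 -0.111  1.289  1.409] p [0.4409 0.0351 0.0287] r [ 0.964  0.061 -0.259  0.015] F [ 0.5  0.6 -0.6] op 0.507 ff 45.4
time: 16.57
eef_pos: [0.4401, 0.0352, 0.1735]
tcp_rot: [0.964, 0.061, -0.259, 0.015]
contact_force: [-0.6, 0.2, -0.2]
opening: 0.507
finger_force: 45.4
16.57 q [-0.094  0.144  1.955 -0.107  1.559  1.379] p [0.4401 0.0352 0.1735] r [ 0.964  0.061 -0.259  0.015] F [-0.6  0.2 -0.2] op 0.507 ff 45.4
target [0.6117 0.0654 0.19  ] 0.78 [np.float64(0.5689157767043475), np.float64(0.2847319961433463)] [array([-0.36,  0.06,  2.19,  1.39,  0.9 , -0.49])]
row: [0.0572 0.0101 0.0055] [ 0.0211 -0.046   0.0151] max 0.052834409747440726
final quat [ 0.8086  0.3117  0.4653 -0.1804]
```

```bash
python3 -m handwheel '[0.0572,0.0106,0.0055,0.0211,-0.046,0.0151,0.0572,0.0106,0.0055,0.0211,-0.046,0.0151,0.0572,0.0106,0.0055,0.0211,-0.046,0.0151,0.0572,0.0106,0.0055,0.0211,-0.046,0.0151,0.0572,0.0106,0.0055,0.0211,-0.046,0.0151]' | tail -2
python3 -m handwheel '[0.0572,0.0106,0.0055,0.0211,-0.046,0.0151,0.0572,0.0106,0.0055,0.0211,-0.046,0.0151,0.0572,0.0106,0.0055,0.0211,-0.046,0.0151,0.0572,0.0106,0.0055,0.0211,-0.046,0.0151,0.0572,0.0106,0.0055,0.0211,-0.046,0.0151]' | tail -2
python3 -m handwheel '[0.0572,0.0106,0.0055,0.0211,-0.046,0.0151,0.0572,0.0106,0.0055,0.0211,-0.046,0.0151,0.0572,0.0106,0.0055,0.0211,-0.046,0.0151,0.0572,0.0106,0.0055,0.0211,-0.046,0.0151,0.0572,0.0106,0.0055,0.0211,-0.046,0.0151]' | tail -2
python3 -m handwheel '[0.0572,0.0106,0.0055,0.0211,-0.046,0.0151,0.0572,0.0106,0.0055,0.0211,-0.046,0.0151,0.0572,0.0106,0.0055,0.0211,-0.046,0.0151,0.0572,0.0106,0.0055,0.0211,-0.046,0.0151,0.0572,0.0106,0.0055,0.0211,-0.046,0.0151]' | tail -2
python3 -m handwheel '[0,0,0,0,0,0,0,0,0,0,0,0]' | tail -2
python3 s.py
python3 -c '
from h import *
snap("scene","s9.png"); snap("top","t9.png")'
python3 hold.py 9.png .6162 .0694 .21
```

```text
opening: 0.51
finger_force: 45.5
opening: 0.51
finger_force: 45.5
opening: 0.508
finger_force: 45.5
opening: 0.507
finger_force: 45.5
opening: 0.51
finger_force: 45.5
18.4 q [-0.36   0.064  2.193  1.388  0.897 -0.487] p [0.6114 0.0668 0.1875] r [ 0.81   0.311  0.464 -0.181] F [ 0.2  0.1 -0.6] op 0.51 ff 45.5
top 313 ztop 0.2158 zmin 0.1935
  top face (array([0.616 , 0.0707]), array([0.0444, 0.0533]), 42.79) 249
scene 768 ztop 0.2121 zmin 0.1458
  top face (array([0.6223, 0.072 ]), array([0.0558, 0.0582]), 44.1) 293
```

```bash
python3 -m handwheel '[-0.004,-0.006,-0.13,0,0,0,0,0,-0.13,0,0,0,0,0,-0.13,0,0,0,0,0,-0.13,0,0,0,0,0,-0.13,0,0,0]'
python3 -m handwheel '[0,0,-0.01,0,0,0,0,0,-0.01,0,0,0,0,0,0,0,0,0]'
python3 s.py
python3 -c '
from h import *
snap("scene","s10.png"); snap("top","t10.png")'
python3 hold.py 10.png .6162 .0694 .11
```

```text
time: 18.92
eef_pos: [0.6117, 0.0662, 0.0913]
tcp_rot: [0.809, 0.312, 0.465, -0.18]
contact_force: [0.2, -0.8, -0.5]
opening: 0.507
finger_force: 45.5
time: 19.17
eef_pos: [0.6119, 0.0661, 0.0891]
tcp_rot: [0.809, 0.312, 0.465, -0.18]
contact_force: [0.4, 0.7, -0.2]
opening: 0.506
finger_force: 45.6
19.17 q [-0.362  0.274  2.199  1.567  0.879 -0.771] p [0.6119 0.0661 0.0891] r [ 0.809  0.312  0.465 -0.18 ] F [ 0.4  0.7 -0.2] op 0.506 ff 45.6
top 380 ztop 0.1168 zmin 0.0348
  top face (array([0.6163, 0.0701]), array([0.0444, 0.054 ]), 39.7) 215
scene 974 ztop 0.1136 zmin 0.0395
  top face (array([0.6215, 0.0707]), array([0.0546, 0.0568]), 43.23) 283
```

Lower a touch, release, retreat, and plan toward the last cup.

```bash
python3 -m handwheel '[0,0,-0.01,0,0,0,0,0,-0.01,0,0,0,0,0,0,0,0,0]'
python3 -m handwheel '[0,0,0,0,0,0,0,0,0,0,0,0,0,0,0,0,0,0,0,0,0,0,0,0,0,0,0,0,0,0]' 0.75
python3 -m handwheel '[-0.064,-0.058,0.05,0,0,0,-0.13,-0.116,0.1,0,0,0,-0.13,-0.116,0.1,0,0,0,-0.13,-0.116,0.1,0,0,0,-0.13,-0.116,0.1,0,0,0]'
python3 s.py
python3 cups.py 11.png; python3 hold.py 11.png .6162 .0694 .11
python3 back.py .441 -.1094 .15 7 30 20
```

```text
time: 19.52
eef_pos: [0.6121, 0.0658, 0.0864]
tcp_rot: [0.808, 0.312, 0.466, -0.18]
contact_force: [-0.8, -0.7, 3.2]
opening: 0.514
finger_force: 45.9
time: 19.93
eef_pos: [0.6112, 0.066, 0.0847]
tcp_rot: [0.809, 0.312, 0.465, -0.18]
contact_force: [-0.7, 0.0, 0.1]
opening: 0.748
finger_force: 0.0
time: 20.35
eef_pos: [0.5226, -0.0126, 0.1527]
tcp_rot: [0.809, 0.312, 0.465, -0.181]
contact_force: [0.8, -0.1, 0.7]
opening: 0.753
finger_force: 0.0
20.35 q [-0.625 -0.011  2.356  1.299  1.072 -0.645] p [ 0.5226 -0.0126  0.1527] r [ 0.809  0.312  0.465 -0.181] F [ 0.8 -0.1  0.7] op 0.753 ff 0.0
t11.png 935 z 0.061 mean [ 0.618 -0.148  0.058] (array([ 0.6178, -0.1484]), array([0.1182, 0.1199]), 0.56)
t11.png 234 z 0.113 mean [0.617 0.165 0.105] (array([0.6149, 0.1641]), array([0.0446, 0.0466]), 41.97)
t11.png 238 z 0.113 mean [0.617 0.071 0.107] (array([0.6156, 0.071 ]), array([0.0447, 0.0462]), 45.2)
s11.png 209 z 0.109 mean [ 0.542 -0.544  0.098] (array([ 0.5481, -0.5262]), array([0.1481, 0.0601]), 1.69)
s11.png 65 z 0.111 mean [ 0.639 -0.33   0.077] (array([ 0.6726, -0.29  ]), array([0.
[... 156 characters left out ...]
0.632 -0.14   0.058] (array([ 0.63 , -0.142]), array([0.1301, 0.1248]), 36.94)
s11.png 609 z 0.111 mean [0.626 0.077 0.086] (array([0.6489, 0.0891]), array([0.1251, 0.0491]), 33.29)
s11.png 646 z 0.111 mean [0.625 0.172 0.087] (array([0.6481, 0.1805]), array([0.1209, 0.0511]), 29.14)
top 549 ztop 0.1127 zmin 0.0337
  top face (array([0.6155, 0.0702]), array([0.0455, 0.0443]), 41.66) 216
scene 869 ztop 0.1111 zmin 0.0393
  top face (array([0.6216, 0.0706]), array([0.0535, 0.0462]), 41.55) 254
0.67 [np.float64(0.6866144093382344), np.float64(0.12991691549593698)] [array([-0.35,  0.19,  1.95, -0.23,  1.48,  1.18])]
row [-0.0276 -0.0315 -0.0015] [-0.0209  0.0461 -0.0153] max 0.052839842306684356
```

```bash
python3 -m handwheel '[-0.0276,-0.0315,-0.0011,-0.021,0.0461,-0.0151,-0.0276,-0.0315,-0.0011,-0.021,0.0461,-0.0151,-0.0276,-0.0315,-0.0011,-0.021,0.0461,-0.0151,-0.0276,-0.0315,-0.0011,-0.021,0.0461,-0.0151,-0.0276,-0.0315,-0.0011,-0.021,0.0461,-0.0151]' 0.8 | tail -2
python3 -m handwheel '[-0.0276,-0.0315,-0.0011,-0.021,0.0461,-0.0151,-0.0276,-0.0315,-0.0011,-0.021,0.0461,-0.0151,-0.0276,-0.0315,-0.0011,-0.021,0.0461,-0.0151,-0.0276,-0.0315,-0.0011,-0.021,0.0461,-0.0151,-0.0276,-0.0315,-0.0011,-0.021,0.0461,-0.0151]' | tail -2
python3 -m handwheel '[-0.0276,-0.0315,-0.0011,-0.021,0.0461,-0.0151,-0.0276,-0.0315,-0.0011,-0.021,0.0461,-0.0151,-0.0276,-0.0315,-0.0011,-0.021,0.0461,-0.0151,-0.0276,-0.0315,-0.0011,-0.021,0.0461,-0.0151,-0.0276,-0.0315,-0.0011,-0.021,0.0461,-0.0151]' | tail -2
python3 -m handwheel '[-0.0276,-0.0315,-0.0011,-0.021,0.0461,-0.0151,-0.0276,-0.0315,-0.0011,-0.021,0.0461,-0.0151,-0.0276,-0.0315,-0.0011,-0.021,0.0461,-0.0151,-0.0276,-0.0315,-0.0011,-0.021,0.0461,-0.0151,-0.0276,-0.0315,-0.0011,-0.021,0.0461,-0.0151]' | tail -2
python3 -m handwheel '[0,0,0,0,0,0,0,0,0,0,0,0]' | tail -2
python3 s.py
python3 cups.py 12.png | grep -v "0.6"; python3 back.py .441 -.1093 .027 7 30 5
```

```text
opening: 0.798
finger_force: 0.0
opening: 0.804
finger_force: 0.0
opening: 0.801
finger_force: 0.0
opening: 0.799
finger_force: 0.0
opening: 0.8
finger_force: 0.0
22.28 q [-0.346  0.194  1.951 -0.224  1.481  1.174] p [ 0.4411 -0.106   0.1479] r [ 0.963  0.061 -0.261  0.012] F [-0.4 -0.1  1. ] op 0.8 ff 0.0
s12.png 321 z 0.045 mean [ 0.439 -0.108  0.039] (array([ 0.446, -0.104]), array([0.1035, 0.0574]), 7.06)
0.27 [np.float64(1.018334831643852), np.float64(0.503422131504422)] [array([-0.35,  0.39,  1.98, -0.24,  1.26,  1.23])]
row [ 0.     -0.004  -0.1624] [-0.0009 -0.0005 -0.0002] max 0.0010253762691871092
```

```bash
python3 -m handwheel '[0,-0.004,-0.16,0,0,0,0,-0.004,-0.16,0,0,0,0,-0.004,-0.16,0,0,0,0,-0.004,-0.16,0,0,0,0,-0.004,-0.16,0,0,0]'
python3 -m handwheel '[0,0,0,0,0,0,0,0,0,0,0,0,0,0,0,0,0,0,0,0,0,0,0,0,0,0,0,0,0,0]' 0 40
python3 -m handwheel '[0,0,0,0,0,0,0,0,0,0,0,0]'
python3 s.py
python3 -m handwheel '[0,0,0.16,0,0,0,0,0,0.2,0,0,0,0,0,0.2,0,0,0,0,0,0.2,0,0,0,0,0,0.2,0,0,0]'
python3 s.py
python3 go.py .6165 -.025 42 7 20
```

```text
time: 22.8
eef_pos: [0.4412, -0.1097, 0.0287]
tcp_rot: [0.964, 0.06, -0.259, 0.013]
contact_force: [0.6, -0.6, -0.5]
opening: 0.797
finger_force: 0.0
time: 23.22
eef_pos: [0.4421, -0.1102, 0.0307]
tcp_rot: [0.964, 0.06, -0.259, 0.014]
contact_force: [0.7, 0.2, 0.1]
opening: 0.509
finger_force: 45.6
time: 23.38
eef_pos: [0.4415, -0.1099, 0.0299]
tcp_rot: [0.964, 0.06, -0.26, 0.013]
contact_force: [0.1, 0.1, -2.1]
opening: 0.511
finger_force: 45.6
23.38 q [-0.352  0.388  1.974 -0.238  1.267  1.223] p [ 0.4415 -0.1099  0.0299] r [ 0.964  0.06  -0.26   0.013] F [ 0.1  0.1 -2.1] op 0.511 ff 45.6
time: 23.8
eef_pos: [0.4407, -0.1097, 0.1747]
tcp_rot: [0.964, 0.06, -0.26, 0.013]
contact_force: [1.2, 0.0, -0.1]
opening: 0.512
finger_force: 45.7
23.8 q [-0.352  0.158  1.937 -0.227  1.528  1.16 ] p [ 0.4407 -0.1097  0.1747] r [ 0.964  0.06  -0.26   0.013] F [ 1.2  0.  -0.1] op 0.512 ff 45.7
target [ 0.612 -0.029  0.19 ] 0.63 [np.float64(0.7060318403481288), np.float64(0.3380974210927108)] [array([-0.54,  0.11,  2.14,  1.29,  1.04, -0.52])]
row: [0.0571 0.0269 0.0051] [ 0.021  -0.0461  0.0152] max 0.05288222149300116
final quat [ 0.8084  0.3133  0.4648 -0.1798]
```

```bash
python3 -m handwheel '[0.0568,0.027,0.0051,0.021,-0.0461,0.0152,0.0568,0.027,0.0051,0.021,-0.0461,0.0152,0.0568,0.027,0.0051,0.021,-0.0461,0.0152,0.0568,0.027,0.0051,0.021,-0.0461,0.0152,0.0568,0.027,0.0051,0.021,-0.0461,0.0152]' | tail -2
python3 -m handwheel '[0.0568,0.027,0.0051,0.021,-0.0461,0.0152,0.0568,0.027,0.0051,0.021,-0.0461,0.0152,0.0568,0.027,0.0051,0.021,-0.0461,0.0152,0.0568,0.027,0.0051,0.021,-0.0461,0.0152,0.0568,0.027,0.0051,0.021,-0.0461,0.0152]' | tail -2
python3 -m handwheel '[0.0568,0.027,0.0051,0.021,-0.0461,0.0152,0.0568,0.027,0.0051,0.021,-0.0461,0.0152,0.0568,0.027,0.0051,0.021,-0.0461,0.0152,0.0568,0.027,0.0051,0.021,-0.0461,0.0152,0.0568,0.027,0.0051,0.021,-0.0461,0.0152]' | tail -2
python3 -m handwheel '[0.0568,0.027,0.0051,0.021,-0.0461,0.0152,0.0568,0.027,0.0051,0.021,-0.0461,0.0152,0.0568,0.027,0.0051,0.021,-0.0461,0.0152,0.0568,0.027,0.0051,0.021,-0.0461,0.0152,0.0568,0.027,0.0051,0.021,-0.0461,0.0152]' | tail -2
python3 -m handwheel '[0,0,0,0,0,0,0,0,0,0,0,0]' | tail -2
python3 s.py
python3 -c '
from h import *
snap("scene","s13.png"); snap("top","t13.png")'
python3 hold.py 13.png .6165 -.025 .21
```

```text
opening: 0.51
finger_force: 45.7
opening: 0.511
finger_force: 45.7
opening: 0.515
finger_force: 45.7
opening: 0.509
finger_force: 45.7
opening: 0.511
finger_force: 45.7
25.63 q [-0.544  0.112  2.14   1.291  1.038 -0.524] p [ 0.6108 -0.0288  0.1875] r [ 0.809  0.313  0.464 -0.18 ] F [ 0.9  0.  -1.1] op 0.511 ff 45.7
top 317 ztop 0.2157 zmin 0.1934
  top face (array([ 0.6151, -0.0236]), array([0.0452, 0.0555]), 42.3) 256
scene 708 ztop 0.2125 zmin 0.1468
  top face (array([ 0.6227, -0.0216]), array([0.0573, 0.0569]), 42.73) 259
```

```bash
python3 -m handwheel '[0,0,-0.13,0,0,0,0,0,-0.13,0,0,0,0,0,-0.13,0,0,0,0,0,-0.13,0,0,0,0,0,-0.13,0,0,0]'|tail -4
python3 -m handwheel '[0,0,-0.01,0,0,0,0,0,-0.01,0,0,0,0,0,-0.01,0,0,0,0,0,-0.008,0,0,0,0,0,0,0,0,0]'
python3 -m handwheel '[0,0,0,0,0,0,0,0,0,0,0,0,0,0,0,0,0,0,0,0,0,0,0,0,0,0,0,0,0,0]' 0.75
python3 -m handwheel '[-0.064,-0.058,0.05,0,0,0,-0.13,-0.116,0.1,0,0,0,-0.13,-0.116,0.1,0,0,0,-0.13,-0.116,0.1,0,0,0,-0.13,-0.116,0.1,0,0,0]'
python3 s.py
python3 cups.py 14.png; python3 hold.py 14.png .6165 -.025 .11; python3 col.py t14.png
python3 back.py .47 -.12 .25 60 0 25;python3 back.py .47 -.12 .25 120 0 25
```

```text
tcp_rot: [0.808, 0.314, 0.465, -0.179]
contact_force: [1.0, -1.0, -1.1]
opening: 0.51
finger_force: 45.7
time: 26.57
eef_pos: [0.612, -0.0291, 0.0865]
tcp_rot: [0.808, 0.313, 0.466, -0.179]
contact_force: [0.1, 0.6, -0.0]
opening: 0.511
finger_force: 45.8
time: 26.98
eef_pos: [0.6114, -0.0289, 0.0855]
tcp_rot: [0.808, 0.313, 0.465, -0.18]
contact_force: [-0.6, 0.7, 0.1]
opening: 0.75
finger_force: 0.0
time: 27.4
eef_pos: [0.5227, -0.1075, 0.1533]
tcp_rot: [0.808, 0.313, 0.465, -0.18]
contact_force: [0.7, -0.8, -0.6]
opening: 0.751
finger_force: 0.0
27.4 q [-0.799  0.085  2.254  1.193  1.192 -0.686] p [ 0.5227 -0.1075  0.1533] r [ 0.808  0.313  0.465 -0.18 ] F [ 0.7 -0.8 -0.6] op 0.751 ff 0.0
t14.png 883 z 0.061 mean [ 0.621 -0.149  0.058] (array([ 0.6193, -0.1484]), array([0.1151, 0.1199]), 0.56)
t14.png 234 z 0.113 mean [0.617 0.165 0.104] (array([0.6149, 0.1641]), array([0.0446, 0.0466]), 41.97)
t14.png 237 z 0.113 mean [0.617 0.071 0.107] (array([0.6159, 0.0707]), array([0.0455, 0.0475]), 41.65)
t14.png 240 z 0.113 mean [ 0.617 -0.024  0.108] (array([ 0.6156, -0.0239]), array([0.0
[... 726 characters left out ...]
(618.93896484375, -149.71180725097656), (122.30219268798828, 124.06307220458984), 15.985718727111816)
pin n 148 [ 0.55502898 -0.15995459] -170.8947002447942 0.06472557604113707
mark [332.81 176.95] 11 233 [ 0.6761 -0.1982] -40.33 0.075
mark [335.64 210.43] 10 219 [ 0.5706 -0.2057] -130.85 0.074
0.27 [np.float64(0.8766128774450259), np.float64(0.23302237049469898)] [array([-0.46, -0.14,  2.03, -0.  ,  1.25,  0.06])]
row [-0.0143 -0.0026  0.0253] [-0.0207  0.0169  0.0072] max 0.02763302821254115
0.3 [np.float64(0.9573284728148501), np.float64(0.24328171664371245)] [array([-0.46, -0.14,  2.03, -0.  ,  1.25, -0.98])]
row [-0.0143 -0.0026  0.0253] [-0.0282  0.0046  0.0312] max 0.04227703699919385
```

```bash
python3 -m handwheel '[-0.05,-0.05,0.15,0,0,0,-0.05,-0.05,0.15,0,0,0,0,0,0.15,0,0,0,0,0,0,0,0,0]' 0.45 |tail -2
python3 back.py .5843 -.1864 .23 46.9 0 15; python3 s.py
```

```text
opening: 0.45
finger_force: 0.0
0.44 [np.float64(0.8848163294369957), np.float64(0.2721086446861025)] [array([-0.47,  0.17,  1.75, -0.  ,  1.22,  0.28])]
row [ 0.0328 -0.028   0.0024] [-0.0309  0.0318  0.0029] max 0.04448825500376282
27.83 q [-0.846 -0.06   2.236  1.122  1.288 -0.551] p [ 0.5104 -0.1235  0.2246] r [ 0.807  0.314  0.467 -0.177] F [-0.1 -0.3  0.7] op 0.45 ff 0.0
```

```bash
python3 -m handwheel '[0.0328,-0.028,0.0024,-0.0309,0.0318,0.0029,0.0328,-0.028,0.0024,-0.0309,0.0318,0.0029,0.0328,-0.028,0.0024,-0.0309,0.0318,0.0029,0.0328,-0.028,0.0024,-0.0309,0.0318,0.0029,0.0328,-0.028,0.0024,-0.0309,0.0318,0.0029]'|tail -2
python3 -m handwheel '[0.0328,-0.028,0.0024,-0.0309,0.0318,0.0029,0.0328,-0.028,0.0024,-0.0309,0.0318,0.0029,0.0328,-0.028,0.0024,-0.0309,0.0318,0.0029,0.0328,-0.028,0.0024,-0.0309,0.0318,0.0029,0.0328,-0.028,0.0024,-0.0309,0.0318,0.0029]'|tail -2
python3 -m handwheel '[0.0328,-0.028,0.0024,-0.0309,0.0318,0.0029,0.0328,-0.028,0.0024,-0.0309,0.0318,0.0029,0.0328,-0.028,0.0024,-0.0309,0.0318,0.0029,0.0328,-0.028,0.0024,-0.0309,0.0318,0.0029,0.0328,-0.028,0.0024,-0.0309,0.0318,0.0029]'|tail -2
python3 -m handwheel '[0,0,0,0,0,0,0,0,0,0,0,0]'|tail -2
python3 s.py;python3 back.py .5843 -.1864 .085 46.9 0 5
```

```text
opening: 0.449
finger_force: 0.0
opening: 0.451
finger_force: 0.0
opening: 0.449
finger_force: 0.0
opening: 0.447
finger_force: 0.0
29.25 q [-0.472  0.173  1.761  0.003  1.215  0.284] p [ 0.5828 -0.1837  0.2239] r [ 0.918  0.396 -0.001 -0.003] F [ 0.4 -0.3  0.5] op 0.447 ff 0.0
0.27 [np.float64(0.7244765967842116), np.float64(0.6393109280493585)] [array([-0.47,  0.34,  1.84,  0.  ,  0.96,  0.28])]
row [ 0.002  -0.0036 -0.1852] [-0.0007 -0.0006  0.0006] max 0.0010636207625047134
```

```bash
python3 -m handwheel '[0.002,-0.0036,-0.185,0,0,0,0.002,-0.0036,-0.185,0,0,0,0.002,-0.0036,-0.185,0,0,0,0.002,-0.0036,-0.185,0,0,0,0.002,-0.0036,-0.185,0,0,0]'|tail -3
python3 -m handwheel '[0,0,0,0,0,0,0,0,0,0,0,0,0,0,0,0,0,0,0,0,0,0,0,0,0,0,0,0,0,0]' 0 20 |tail -3
python3 -m handwheel '[0,0,0,0,0,0,0,0,0,0,0,0]'|tail -3
python3 s.py
python3 - <<'E'
from plant import ctrl; import numpy as np
c=np.array([.6185,-.1497]); p=ctrl.get_state()["eef_pos"][:2]-c; a0=np.arctan2(p[1],p[0]); print(np.degrees(a0),np.linalg.norm(p))
a=np.linspace(a0,np.radians(-39.9),16); X=np.c_[np.cos(a),np.sin(a)]*.05; d=np.diff(X,axis=0)/.15
print(np.round(d,4).tolist(),(a[1]-a[0])/(np.pi/2))
E
```

```text
contact_force: [0.1, -0.7, -0.2]
opening: 0.448
finger_force: 0.0
contact_force: [0.9, -1.1, -14.7]
opening: 0.135
finger_force: 21.3
contact_force: [-0.3, -1.7, -13.7]
opening: 0.134
finger_force: 21.2
30.25 q [-0.477  0.336  1.839  0.     0.973  0.282] p [ 0.5831 -0.1876  0.086 ] r [ 0.919  0.395 -0.002 -0.002] F [ -0.3  -1.7 -13.7] op 0.134 ff 21.2
-133.04498806164267 0.05184632119658927
[[0.0277, -0.0232], [0.03, -0.0201], [0.032, -0.0167], [0.0336, -0.0131], [0.0349, -0.0094], [0.0357, -0.0056], [0.0361, -0.0017], [0.036, 0.0022], [0.0356, 0.0061], [0.0347, 0.0099], [0.0334, 0.0136], [0.0318, 0.0172], [0.0297, 0.0205], [0.0273, 0.0236], [0.0246, 0.0264]] 0.06899628745306859
```

```bash
python3 -m handwheel '[0.0277,-0.0232,0,0,0,0.069,0.03,-0.0201,0,0,0,0.069,0.032,-0.0167,0,0,0,0.069,0.0336,-0.0131,0,0,0,0.069,0.0349,-0.0094,0,0,0,0.069]'
python3 -m handwheel '[0.0357,-0.0056,0,0,0,0.069,0.0361,-0.0017,0,0,0,0.069,0.036,0.0022,0,0,0,0.069,0.0356,0.0061,0,0,0,0.069,0.0347,0.0099,0,0,0,0.069]'
python3 -m handwheel '[0.0334,0.0136,0,0,0,0.069,0.0318,0.0172,0,0,0,0.069,0.0297,0.0205,0,0,0,0.069,0.0273,0.0236,0,0,0,0.069,0.0246,0.0264,0,0,0,0.069]'
python3 -m handwheel '[0,0,0,0,0,0,0,0,0,0,0,0,0,0,0,0,0,0]'
python3 s.py; python3 - <<'E'
from plant import ctrl; import numpy as np
p=ctrl.get_state()["eef_pos"][:2]-[.6185,-.1497]; print(np.degrees(np.arctan2(p[1],p[0])),np.linalg.norm(p))
E
```

```text
time: 30.67
eef_pos: [0.6067, -0.2003, 0.086]
tcp_rot: [0.778, 0.628, -0.003, -0.003]
contact_force: [-1.6, -1.9, -13.3]
opening: 0.134
finger_force: 21.6
time: 31.08
eef_pos: [0.6341, -0.1992, 0.0861]
tcp_rot: [0.582, 0.813, -0.002, -0.001]
contact_force: [-0.4, -3.3, -14.3]
opening: 0.131
finger_force: 21.2
time: 31.5
eef_pos: [0.6571, -0.1841, 0.0861]
tcp_rot: [0.343, 0.939, -0.002, 0.001]
contact_force: [2.7, -4.4, -16.2]
opening: 0.131
finger_force: 20.9
time: 31.75
eef_pos: [0.6577, -0.1834, 0.0861]
tcp_rot: [0.345, 0.939, -0.002, 0.001]
contact_force: [6.6, -2.2, -16.2]
opening: 0.13
finger_force: 20.8
31.75 q [-0.419  0.467  1.66  -0.004  1.012 -1.283] p [ 0.6577 -0.1834  0.0861] r [ 0.345  0.939 -0.002  0.001] F [  6.6  -2.2 -16.2] op 0.13 ff 20.8
-40.71227406994858 0.051704412760799075
```

```bash
python3 -m handwheel '[0,0,0,0,0,0,0,0,0,0,0,0,0,0,0.1,0,0,0,0,0,0.25,0,0,0,0,0,0.25,0,0,0]' 0.45|tail -3
python3 -m handwheel '[0,0,0.25,0,0,0,0,0,0.25,0,0,0,-0.15,-0.1,0,0,0,0.04,-0.2,-0.15,0,0,0,0.04,-0.2,-0.15,0,0,0,0.04]'|tail -3
python3 -m handwheel '[-0.2,-0.15,0,0,0,0.04,-0.2,-0.15,0,0,0,0.04,-0.15,-0.15,0,0,0,0.04,-0.1,-0.15,0,0,0,0.03,-0.1,-0.15,0,0,0,0.03]'
python3 -m handwheel '[0,-0.1,0,0,0,0,0,0,0,0,0,0]'|tail -3
python3 s.py
python3 - <<'E'
from h import *
for n in("top","scene"): snap(n,n[0]+"15.png")
a=cv2.imread("pics/t15.png")[165:305,280:440];b=cv2.imread("pics/s15.png")[120:240,150:300]
cv2.imwrite("pics/v8.png",np.hstack([cv2.resize(a,(457,400),interpolation=2),cv2.resize(b,(320,400) if 0 else (340,272),interpolation=2).copy() if 0 else cv2.copyMakeBorder(cv2.resize(b,(340,272),interpolation=2),0,128,0,0,0)]))
for f in("top0.png","t8.png","t15.png","scene0.png","s8.png","s15.png"):
    n="top" if f[0]=="t" else "scene"; C=cloud(n,np.load(f"pics/{f}.npy"))
    hsv=cv2.cvtColor(cv2.imread("pics/"+f),cv2.COLOR_BGR2HSV)
    near=(C[...,0]>.3)&(C[...,0]<.58)&(C[...,1]>-.5)&(C[...,1]<-.28)
    m=near&(C[...,2]>.02)&(C[...,2]<.06); m=cv2.morphologyEx(m.astype(np.uint8),cv2.MORPH_OPEN,np.ones((2,2)))
    k,l,st,ce=cv2.connectedComponentsWithStats(m); 
    if k>1:
        q=C[l==1+np.argmax(st[1:,4])]; print(f,"thermo",len(q),rect(q),"z",np.percentile(q[:,2],[10,50,90]).round(4))
    c=near&(hsv[...,1]>60)&(hsv[...,0]<30)&(C[...,2]<.012)&(hsv[...,2]>110)
    
E
python3 col.py t15.png
```

```text
contact_force: [0.7, -0.1, 1.2]
opening: 0.45
finger_force: 0.0
contact_force: [-0.4, -1.4, -0.6]
opening: 0.452
finger_force: 0.0
time: 33.0
eef_pos: [0.4609, -0.3573, 0.2564]
tcp_rot: [0.115, 0.993, -0.004, 0.002]
contact_force: [0.3, -0.3, 0.7]
opening: 0.447
finger_force: 0.0
contact_force: [-0.3, -0.2, -0.3]
opening: 0.451
finger_force: 0.0
33.17 q [-0.851  0.101  1.781 -0.003  1.25  -2.183] p [ 0.4615 -0.374   0.2556] r [ 0.118  0.993 -0.004  0.002] F [-0.3 -0.2 -0.3] op 0.451 ff 0.0
top0.png thermo 392 (array([ 0.3736, -0.2488]), array([0.1137, 0.4868]), 30.14) z [0.0063 0.033  0.0389]
t8.png thermo 401 (array([ 0.374 , -0.2497]), array([0.1141, 0.4887]), 30.14) z [0.0069 0.0322 0.0385]
scene0.png thermo 296 (array([ 0.4571, -0.3918]), array([0.0345, 0.1762]), 80.19) z [0.0179 0.029  0.0358]
s8.png thermo 301 (array([ 0.4546, -0.3917]), array([0.0389, 0.1795]), 81.4) z [0.017  0.0278 0.0358]
s15.png thermo 300 (array([ 0.8687, -0.0473]), array([1.2135, 0.1353]), 41.02) z [0.0174 0.0278 0.036 ]
ring 0.6193114519119263 -0.14958713948726654 0.06245006248354912 ell ((618.7542114257812, -149.64291381835938), (122.26434326171875, 123.77146911621094), 16.71340560913086)
pin n 22 [ 0.65720754 -0.18162225] -39.74827014049709 0.050013364660633296
mark [333.05 176.4 ] 9 218 [ 0.6779 -0.199 ] -39.87 0.077
mark [335.65 210.24] 10 217 [ 0.5711 -0.2057] -130.35 0.0735
```

View pics/v8.png

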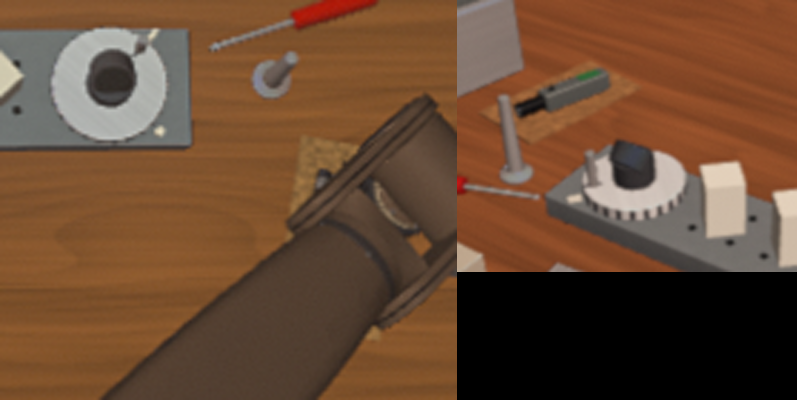

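```bash
cat > th.py <<'E'
from h import *; import sys
for f in sys.argv[1:]:
    n="top" if f[0]=="t" else "scene"; i=cv2.imread("pics/"+f); C=cloud(n,np.load(f"pics/{f}.npy")); hsv=cv2.cvtColor(i,cv2.COLOR_BGR2HSV)
    G=plane(n,np.argwhere(np.ones((420,560)))[:,::-1],.03).reshape(420,560,3)
    near=(G[...,0]>.32)&(G[...,0]<.6)&(G[...,1]>-.5)&(G[...,1]<-.3)
    grey=near&((hsv[...,1]<75)|((hsv[...,0]>40)&(hsv[...,0]<90)))&(hsv[...,2]>50)
    blk=near&(hsv[...,2]<45)
    for nm,m,z in(("body",grey,.034),("black",blk,.03),("all",grey|blk,.032),("green",near&(hsv[...,0]>45)&(hsv[...,0]<85)&(hsv[...,1]>90),.034)):
        k,l,st,ce=cv2.connectedComponentsWithStats(m.astype(np.uint8))
        if k<2: continue
        j=1+np.argmax(st[1:,4]); c=np.argwhere(l==j)[:,::-1]; X=plane(n,c,z)
        print(f,nm,st[j,4],rect(X),"z",np.percentile(C[l==j][:,2],[5,50,95]).round(3), "cent",X.mean(0).round(4))
E
python3 th.py top0.png t8.png t12.png scene0.png s8.png s15.png
python3 - <<'E'
import cv2
i=cv2.imread("pics/t8.png")[205:290,370:430];cv2.imwrite("pics/v9.png",cv2.resize(i,None,fx=6,fy=6,interpolation=cv2.INTER_CUBIC))
E
```

```text
top0.png body 303 (array([ 0.4482, -0.3903]), array([0.0266, 0.1123]), 72.55) z [0.027 0.034 0.042] cent [ 0.4469 -0.3899  0.034 ]
top0.png black 17 (array([ 0.5177, -0.418 ]), array([0.0074, 0.033 ]), 76.88) z [0.024 0.03  0.366] cent [ 0.5188 -0.4186  0.03  ]
top0.png all 325 (array([ 0.4651, -0.3961]), array([0.0266, 0.1476]), 72.55) z [0.026 0.034 0.041] cent [ 0.4519 -0.3921  0.032 ]
top0.png green 52 (array([ 0.4237, -0.385 ]), array([0.015 , 0.0315]), 72.5) z [0.029 0.035 0.042] cent [ 0.4241 -0.3852  0.034 ]
t8.png body 305 (array([ 0.4481, -0.3903]), array([0.0266, 0.1125]), 72.52) z [0.026 0.034 0.042] cent [ 0.4471 -0.3899  0.034 ]
t8.png black 15 (array([ 0.5178, -0.4193]), array([0.0045, 0.0322]), 75.65) z [0.024 0.029 0.037] cent [ 0.5188 -0.4191  0.03  ]
t8.png all 321 (array([ 0.4645, -0.3959]), array([0.0266, 0.1467]), 72.52) z [0.024 0.034 0.041] cent [ 0.4508 -0.3917  0.032 ]
t8.png green 52 (array([ 0.4238, -0.3848]), array([0.0154, 0.0315]), 72.5) z [0.03  0.035 0.041] cent [ 0.4237 -0.3851  0.034 ]
t12.png body 305 (array([ 0.4481, -0.3903]), array([0.0266, 0.11
[... 1315 characters left out ...]
z [0.012 0.028 0.037] cent [ 0.4727 -0.3845  0.032 ]
s8.png green 16 (array([ 0.4203, -0.3887]), array([0.01  , 0.0291]), 69.08) z [0.035 0.037 0.038] cent [ 0.4206 -0.3891  0.034 ]
s15.png body 285 (array([ 0.4621, -0.379 ]), array([0.0587, 0.1186]), 71.78) z [0.012 0.029 0.037] cent [ 0.4622 -0.3782  0.034 ]
s15.png black 62 (array([ 0.5257, -0.4043]), array([0.031 , 0.0475]), 73.72) z [0.018 0.026 0.031] cent [ 0.5262 -0.4038  0.03  ]
s15.png all 352 (array([ 0.4775, -0.3873]), array([0.0588, 0.1565]), 71.78) z [0.012 0.028 0.037] cent [ 0.4729 -0.3846  0.032 ]
s15.png green 17 (array([ 0.4206, -0.3878]), array([0.0119, 0.0291]), 69.08) z [0.034 0.036 0.037] cent [ 0.4211 -0.3888  0.034 ]
```

View pics/v9.png

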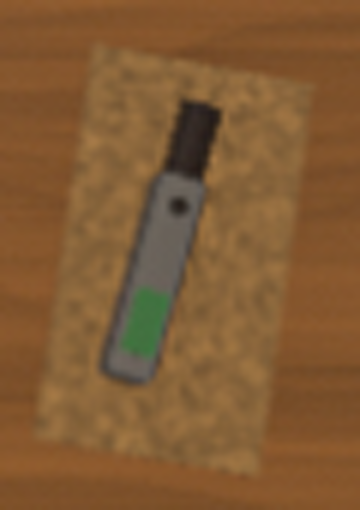

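```bash
python3 -m handwheel '[-0.01,-0.027,-0.22,0,0,-0.0087,-0.01,-0.027,-0.22,0,0,-0.0087,-0.01,-0.027,-0.22,0,0,-0.0087,-0.01,-0.027,-0.22,0,0,-0.0087,-0.01,-0.027,-0.22,0,0,-0.0087]' 0.6 50|tail -3
python3 -m handwheel '[0,0,0,0,0,0]' |tail -3
python3 s.py; python3 back.py .454 -.3945 .028 162.5 0 4
```

```text
contact_force: [0.9, -0.7, -0.7]
opening: 0.604
finger_force: 0.0
contact_force: [-0.0, 1.1, -1.1]
opening: 0.597
finger_force: 0.0
33.77 q [-0.877  0.313  1.883 -0.004  0.957 -2.145] p [ 0.4516 -0.3865  0.0798] r [ 0.15   0.989  0.003 -0.005] F [-0.   1.1 -1.1] op 0.597 ff 0.0
0.14 [np.float64(0.618459855901214), np.float64(0.595981810845283)] [array([-0.88,  0.4 ,  1.88,  0.  ,  0.86, -2.15])]
row [ 0.004  -0.0134 -0.0863] [-0.001  -0.0015 -0.0007] max 0.001946689387147903
```

```bash
python3 -m handwheel '[0.004,-0.013,-0.086,0,0,0,0.004,-0.013,-0.086,0,0,0,0.004,-0.013,-0.086,0,0,0,0.004,-0.013,-0.086,0,0,0,0,0,0,0,0,0]' |tail -3
python3 s.py
python3 -m handwheel '[0,0,0,0,0,0,0,0,0,0,0,0,0,0,0,0,0,0,0,0,0,0,0,0,0,0,0,0,0,0]' 0 50|tail -3
python3 -m handwheel '[0,0,0,0,0,0,0,0,0,0,0,0]'|tail -3
python3 s.py
python3 -m handwheel '[0,0,0.1,0,0,0,0,0,0.2,0,0,0,0,0,0.25,0,0,0,0,0,0.25,0,0,0,0,0,0.25,0,0,0]'|tail -3
python3 -m handwheel '[0,0,0.25,0,0,0,0,0,0.15,0,0,0,0,0,0,0,0,0]'|tail -3
python3 s.py
python3 -c '
from h import *
snap("scene","s16.png"); snap("top","t16.png")'
```

```text
contact_force: [-0.0, 0.2, -0.6]
opening: 0.598
finger_force: 0.0
34.18 q [-0.884  0.4    1.871 -0.004  0.87  -2.151] p [ 0.4558 -0.3981  0.033 ] r [ 0.15   0.989 -0.001 -0.001] F [-0.   0.2 -0.6] op 0.598 ff 0.0
contact_force: [0.8, -0.0, 0.5]
opening: 0.291
finger_force: 51.9
contact_force: [0.6, -0.2, 4.2]
opening: 0.293
finger_force: 52.1
34.77 q [-0.884  0.396  1.87  -0.004  0.871 -2.151] p [ 0.4568 -0.3994  0.0362] r [ 0.15   0.989 -0.003  0.001] F [ 0.6 -0.2  4.2] op 0.293 ff 52.1
contact_force: [0.6, -1.0, -0.7]
opening: 0.287
finger_force: 51.6
contact_force: [0.6, -0.1, 0.3]
opening: 0.291
finger_force: 51.7
35.43 q [-0.884  0.128  1.744 -0.003  1.255 -2.153] p [ 0.4583 -0.401   0.2602] r [ 0.15   0.989 -0.006  0.005] F [ 0.6 -0.1  0.3] op 0.291 ff 51.7
```

```bash
python3 - <<'E'
from h import *
for f in("t3.png","t8.png","t15.png","s8.png","s15.png"):
    n="top" if f[0]=="t" else "scene"; i=cv2.imread("pics/"+f); C=cloud(n,np.load(f"pics/{f}.npy"))
    m=(C[...,2]>.072)&(np.hypot(C[...,0]-.6187,C[...,1]+.1497)<.034)&(C[...,2]<.13)
    q=C[m]; c=q.mean(0); u,s,v=np.linalg.svd(q-c); nn=v[2]*np.sign(v[2][2]); 
    print(f,len(q),c.round(4),"zr",q[:,2].min().round(3),q[:,2].max().round(3),"n",nn.round(3),"elev",np.degrees(np.arcsin(nn[2])).round(1),s.round(3), "z at axis",(c[2]-((.6187-c[0])*nn[0]+(-.1497-c[1])*nn[1])/nn[2]).round(4))
# thermo in hand
for n in("top","scene"):
    i=cv2.imread(f"pics/{n[0]}16.png");C=cloud(n,np.load(f"pics/{n[0]}16.png.npy"));hsv=cv2.cvtColor(i,cv2.COLOR_BGR2HSV)
    m=(C[...,2]>.21)&(C[...,2]<.28)&(C[...,0]>.3)&(C[...,0]<.6)&(C[...,1]>-.5)&(C[...,1]<-.3)
    q=C[m]; print(n,m.sum(), np.percentile(q,[2,50,98],axis=0).round(3).tolist() if m.sum() else "")
j=cv2.imread("pics/s16.png")[60:220,110:310]; cv2.imwrite("pics/v10.png",cv2.resize(j,None,fx=3.8,fy=3.7,interpolation=2))
E
```

```text
t3.png 280 [ 0.6176 -0.1479  0.0988] zr 0.073 0.121 n [-0.545  0.099  0.833] elev 56.4 [0.268 0.221 0.119] z at axis 0.0997
t8.png 278 [ 0.618  -0.1481  0.0987] zr 0.072 0.12 n [-0.527  0.035  0.849] elev 58.1 [0.263 0.22  0.115] z at axis 0.0992
t15.png 279 [ 0.618  -0.1479  0.0983] zr 0.074 0.124 n [-0.495  0.088  0.864] elev 59.8 [0.261 0.222 0.118] z at axis 0.0989
s8.png 295 [ 0.6328 -0.1423  0.0949] zr 0.072 0.118 n [0.704 0.64  0.308] elev 18.0 [0.245 0.206 0.142] z at axis 0.1426
s15.png 292 [ 0.6328 -0.1422  0.095 ] zr 0.072 0.117 n [0.69  0.656 0.306] elev 17.8 [0.243 0.204 0.141] z at axis 0.143
top 12 [[0.527, -0.42, 0.237], [0.535, -0.416, 0.243], [0.54, -0.412, 0.253]]
scene 582 [[0.404, -0.426, 0.231], [0.472, -0.396, 0.252], [0.54, -0.373, 0.278]]
```

View pics/v10.png

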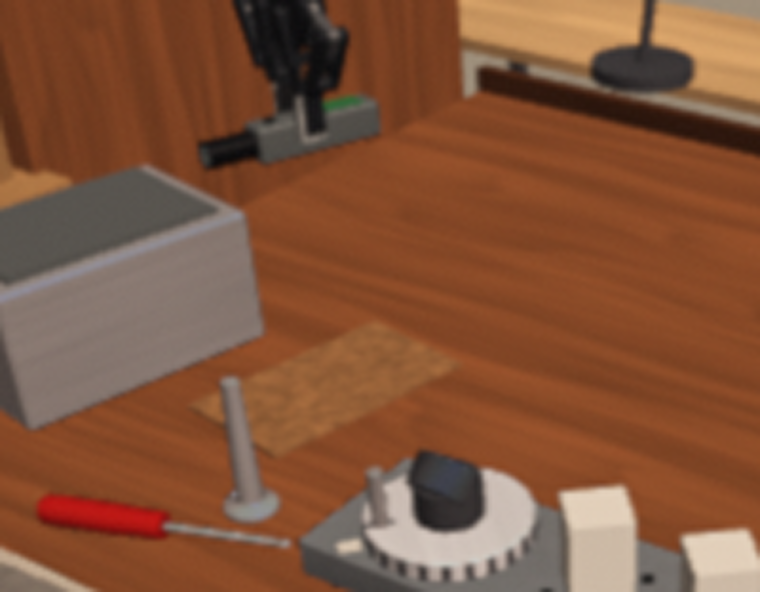

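```bash
cat > aim.py <<'E'
from plan import *; import sys
from plant import ctrl
s=ctrl.get_state(); x=np.array(s["eef_pos"]);r=R.from_quat(s["tcp_rot"]);q=np.array(s["qpos"])
Rg=R.from_quat([.150,.989,-.003,.001]); flat=R.from_euler("z",-17.3,degrees=True)
rel=Rg.inv()*flat; off=Rg.inv().apply(flat.apply([.008,0,0])+[0,0,-.017])  # thermo in tool
psi=np.radians(.8); n=np.array([-np.cos(np.radians(40))*np.cos(psi),-np.cos(np.radians(40))*np.sin(psi),np.sin(np.radians(40))]); D=np.array([.6187,-.1497,.0985])
Rt=R.from_euler("z",psi)*R.from_euler("y",np.radians(40))
def now():
    T=r*rel; O=x+r.apply(off); a=T.apply([1,0,0]); L=O+.075*a; sp=O+.155*a
    print("lens",L.round(4),"spot err mm",((sp-D)*1000).round(1),"axis err deg",np.degrees(np.arccos(-a@n)).round(2))
def to(O,Rth,N):
    g=(Rth*rel.inv()*r.inv()).as_rotvec(); rt=Rth*rel.inv(); f=O-rt.apply(off)
    X=rows(x,r,q,[(f-x,g,N)]); print("tcp",f.round(4),X[3].round(2),np.round(X[4],2),X[5]); print("row",((f-x)/.15/N).round(4).tolist(),(g/(np.pi/2)/N).round(4).tolist(),np.linalg.norm(g)/(np.pi/2)/N)
now()
if sys.argv[1]=="aim": to(D+.155*n,Rt,int(sys.argv[2]))
else: to(np.array([.4656,-.398,float(sys.argv[3])]),flat,int(sys.argv[2]))
E
python3 aim.py aim 15
```

```text
lens [ 0.5356 -0.4236  0.2359] spot err mm [  -6.7 -297.7  137.3] axis err deg 43.2
tcp [ 0.5048 -0.1513  0.2163] 0.21 [1.04 0.71] [array([-0.37,  0.35,  1.66, -0.26,  1.78, -1.93])]
row [0.0215, 0.11, -0.0163] [0.0042, 0.0294, 0.0129] 0.03236640471037761
```

```bash
python3 -m handwheel '[0.0215,0.11,-0.0163,0.0042,0.0294,0.0129,0.0215,0.11,-0.0163,0.0042,0.0294,0.0129,0.0215,0.11,-0.0163,0.0042,0.0294,0.0129,0.0215,0.11,-0.0163,0.0042,0.0294,0.0129,0.0215,0.11,-0.0163,0.0042,0.0294,0.0129]' |tail -3
python3 -m handwheel '[0.0215,0.11,-0.0163,0.0042,0.0294,0.0129,0.0215,0.11,-0.0163,0.0042,0.0294,0.0129,0.0215,0.11,-0.0163,0.0042,0.0294,0.0129,0.0215,0.11,-0.0163,0.0042,0.0294,0.0129,0.0215,0.11,-0.0163,0.0042,0.0294,0.0129]' |tail -3
python3 -m handwheel '[0.0215,0.11,-0.0163,0.0042,0.0294,0.0129,0.0215,0.11,-0.0163,0.0042,0.0294,0.0129,0.0215,0.11,-0.0163,0.0042,0.0294,0.0129,0.0215,0.11,-0.0163,0.0042,0.0294,0.0129,0.0215,0.11,-0.0163,0.0042,0.0294,0.0129]' |tail -3
python3 -m handwheel '[0,0,0,0,0,0,0,0,0,0,0,0]' |tail -3
python3 s.py; python3 aim.py aim 2; python3 aim.py aim 2 | head -1
python3 - <<'E'
from h import *
for n in("top","scene"): snap(n,n[0]+"17.png")
a=cv2.imread("pics/s17.png")[130:230,190:300];b=cv2.imread("pics/t17.png")[160:260,270:380]
cv2.imwrite("pics/v11.png",np.hstack([cv2.resize(k,None,fx=3.6,fy=3.6,interpolation=2) for k in(a,b)]))
E
```

```text
contact_force: [0.1, -0.1, -0.6]
opening: 0.289
finger_force: 51.6
contact_force: [-0.2, -0.0, -0.8]
opening: 0.292
finger_force: 51.6
contact_force: [0.9, 0.6, -1.2]
opening: 0.287
finger_force: 51.7
contact_force: [1.2, -0.9, -0.8]
opening: 0.289
finger_force: 51.7
36.95 q [-0.373  0.355  1.664 -0.257  1.777 -1.931] p [ 0.5036 -0.1503  0.2127] r [-0.009  0.939 -0.004 -0.344] F [ 1.2 -0.9 -0.8] op 0.289 ff 51.7
lens [ 0.5559 -0.1493  0.146 ] spot err mm [-1.9  1.4 -4.3] axis err deg 0.4
tcp [ 0.5048 -0.1513  0.2163] 0.01 [1.54 0.82] [array([-0.37,  0.35,  1.66, -0.26,  1.78, -1.93])]
row [0.0037, -0.0033, 0.012] [-0.0006, -0.002, -0.0007] 0.002215124210837966
lens [ 0.5559 -0.1493  0.146 ] spot err mm [-1.9  1.4 -4.3] axis err deg 0.4
```

View pics/v11.png

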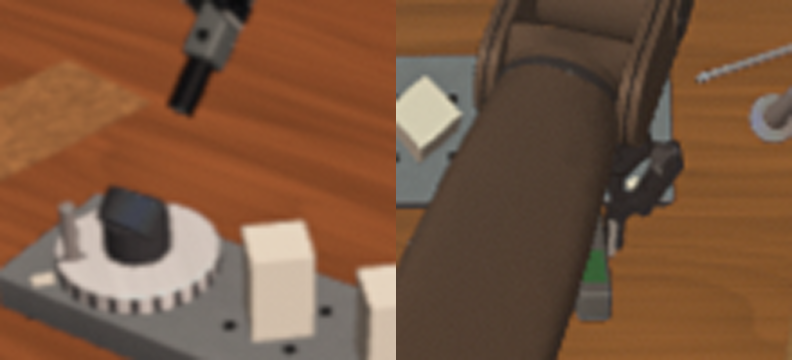

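```bash
python3 -m handwheel '[0.0037,-0.0033,0.012,-0.0006,-0.002,-0.0007,0.0037,-0.0033,0.012,-0.0006,-0.002,-0.0007,0,0,0,0,0,0,0,0,0,0,0,0]' |tail -3
python3 aim.py aim 2
python3 - <<'E'
from h import *
snap("scene","s18.png")
i=cv2.imread("pics/s18.png");C=cloud("scene",np.load("pics/s18.png.npy"));hsv=cv2.cvtColor(i,cv2.COLOR_BGR2HSV)
L=np.array([.5573,-.1510,.1499]); a=np.array([.766,.0107,-.643])
print("pred lens, nose root px",proj("scene",[L,L-.04*a,L-.15*a]).round(1))
near=(C[...,0]>.4)&(C[...,0]<.6)&(abs(C[...,1]+.15)<.04)&(C[...,2]>.125)&(C[...,2]<.2)
nose=near&(hsv[...,2]<60); k,l,st,ce=cv2.connectedComponentsWithStats(nose.astype(np.uint8)); nose=l==1+np.argmax(st[1:,4])
q=C[nose];c=q.mean(0);u,s,v=np.linalg.svd(q-c);print(nose.sum(),c.round(4),v[0].round(3),s.round(3))
w=np.argwhere(nose)[:,::-1].astype(np.float32);print("nose px",cv2.minAreaRect(w),w[np.argmax(w[:,1])])
print("pred nose centre px",proj("scene",[L-.02*a]),"body/nose rect pred dir",np.diff(proj("scene",[L-.04*a,L]),axis=0))
E
```

```text
contact_force: [0.1, -0.4, -1.7]
opening: 0.29
finger_force: 51.7
lens [ 0.5591 -0.1526  0.1544] spot err mm [ 2.  -2.4  4.9] axis err deg 0.46
tcp [ 0.5048 -0.1513  0.2163] 0.01 [1.54 0.82] [array([-0.37,  0.35,  1.66, -0.26,  1.78, -1.93])]
row [-0.0039, 0.0058, -0.0138] [0.0009, 0.0022, 0.001] 0.002529488759652304
pred lens, nose root px [[239.6 159.7]
 [245.6 146.6]
 [261.9 111.4]]
115 [ 0.5485 -0.1497  0.1741] [ 0.805 -0.02  -0.593] [0.137 0.06  0.027]
nose px ((241.50001525878906, 151.00001525878906), (8.049844741821289, 15.652474403381348), 26.56505012512207) [238. 158.]
pred nose centre px [[242.61483532 153.13729034]] body/nose rect pred dir [[-6.0511092 13.0840362]]
```

```bash
python3 -m handwheel '[0,0,0,0,0,0,0,0,0,0,0,0]' |tail -3
python3 aim.py aim 2
python3 -m handwheel '[0,0,0,0,0,0,0,0,0,0,0,0]' |tail -3
python3 aim.py aim 2
```

```text
contact_force: [-0.1, -0.4, -1.9]
opening: 0.287
finger_force: 51.7
lens [ 0.5588 -0.152   0.1537] spot err mm [ 1.7 -1.7  4.1] axis err deg 0.35
tcp [ 0.5048 -0.1513  0.2163] 0.01 [1.54 0.82] [array([-0.37,  0.35,  1.66, -0.26,  1.78, -1.93])]
row [-0.0035, 0.0039, -0.0117] [0.0007, 0.0017, 0.0007] 0.0019738545294385075
contact_force: [0.4, -0.2, -1.2]
opening: 0.284
finger_force: 51.7
lens [ 0.5589 -0.1519  0.1536] spot err mm [ 1.7 -1.5  4. ] axis err deg 0.34
tcp [ 0.5048 -0.1513  0.2163] 0.01 [1.54 0.82] [array([-0.37,  0.35,  1.66, -0.26,  1.78, -1.93])]
row [-0.0036, 0.0036, -0.0113] [0.0007, 0.0016, 0.0006] 0.0018785917883554148
```

```bash
python3 -m handwheel '[-0.003,0.003,-0.009,0,0.001,0,-0.003,0.003,-0.009,0,0.001,0,0,0,0,0,0,0,0,0,0,0,0,0,0,0,0,0,0,0]' |tail -3
python3 aim.py aim 2
python3 -m handwheel '[0,0,0,0,0,0,0,0,0,0,0,0,0,0,0,0,0,0]' |tail -3
python3 aim.py aim 2
```

```text
contact_force: [-0.7, -0.2, -0.6]
opening: 0.288
finger_force: 51.7
lens [ 0.5578 -0.151   0.1507] spot err mm [ 0.4 -0.6  0.9] axis err deg 0.19
tcp [ 0.5048 -0.1513  0.2163] 0.01 [1.54 0.82] [array([-0.37,  0.35,  1.66, -0.26,  1.78, -1.93])]
row [-0.0007, 0.0006, -0.0023] [0.0007, 0.0006, 0.0006] 0.0010888808220808604
contact_force: [0.5, -0.2, -0.9]
opening: 0.291
finger_force: 51.7
lens [ 0.5578 -0.151   0.1508] spot err mm [ 0.5 -0.7  1. ] axis err deg 0.21
tcp [ 0.5048 -0.1513  0.2163] 0.01 [1.54 0.82] [array([-0.37,  0.35,  1.66, -0.26,  1.78, -1.93])]
row [-0.0008, 0.0008, -0.0026] [0.0007, 0.0007, 0.0006] 0.0011770553801862594
```

```bash
for k in 1; do python3 -m handwheel '[0,0,0,0,0,0,0,0,0,0,0,0,0,0,0,0,0,0,0,0,0,0,0,0,0,0,0,0,0,0]' |tail -1
python3 -m handwheel '[0,0,0,0,0,0,0,0,0,0,0,0,0,0,0,0,0,0,0,0,0,0,0,0,0,0,0,0,0,0]' |tail -1
python3 -m handwheel '[0,0,0,0,0,0,0,0,0,0,0,0,0,0,0,0,0,0,0,0,0,0,0,0,0,0,0,0,0,0]' |tail -1
python3 -m handwheel '[0,0,0,0,0,0,0,0,0,0,0,0,0,0,0,0,0,0,0,0,0,0,0,0,0,0,0,0,0,0]' |tail -1; done
python3 - <<'E'
from h import *
snap("scene","s19.png");snap("top","t19.png")
i=cv2.imread("pics/s19.png");C=cloud("scene",np.load("pics/s19.png.npy"));hsv=cv2.cvtColor(i,cv2.COLOR_BGR2HSV)
L=np.array([.5578,-.1510,.1508]); a=np.array([.766,.0107,-.643])
near=(C[...,0]>.4)&(C[...,0]<.6)&(abs(C[...,1]+.15)<.04)&(C[...,2]>.125)&(C[...,2]<.2)
nose=near&(hsv[...,2]<60); k,l,st,ce=cv2.connectedComponentsWithStats(nose.astype(np.uint8)); nose=l==1+np.argmax(st[1:,4])
q=C[nose]; w=np.argwhere(nose)[:,::-1].astype(np.float32); print(nose.sum(),"nose px",w.mean(0),cv2.minAreaRect(w))
c=w.mean(0); u,s,v=np.linalg.svd(w-c); print("dir",v[0],"pred",proj("scene",[L-.02*a]).round(1),np.diff(proj("scene",[L-.04*a,L]),axis=0)/14.4)
# surface points lie 11mm toward camera from nose axis
o=ray("scene",[[240,150]])[0]; d=(o-q.mean(0));d/=np.linalg.norm(d);print("nose surf mean",q.mean(0).round(4),"axis est",(q.mean(0)-.009*d).round(4),"pred centre",(L-.02*a).round(4))
E
python3 s.py; python3 aim.py mat 15 .12
```

```text
finger_force: 51.7
finger_force: 51.7
finger_force: 51.7
finger_force: 51.7
117 nose px [242.29915 151.6923 ] ((242.3000030517578, 151.89999389648438), (7.602630138397217, 15.652474403381348), 26.56505012512207)
dir [-0.4285586   0.90351397] pred [[242.5 152.9]] [[-0.42061782  0.90929281]]
nose surf mean [ 0.5473 -0.148   0.1708] axis est [ 0.5411 -0.1527  0.1663] pred centre [ 0.5425 -0.1512  0.1637]
40.2 q [-0.375  0.35   1.661 -0.256  1.778 -1.928] p [ 0.505  -0.1515  0.217 ] r [-0.007  0.941 -0.006 -0.34 ] F [-0.3  0.7 -0.7] op 0.291 ff 51.7
lens [ 0.5578 -0.151   0.1507] spot err mm [ 0.5 -0.7  0.9] axis err deg 0.2
tcp [ 0.458  -0.3956  0.137 ] 0.27 [0.81 0.64] [array([-0.88,  0.25,  1.84, -0.  ,  1.05, -2.15])]
row [-0.0209, -0.1085, -0.0356] [-0.0042, -0.0294, -0.0127] 0.03228294109345762
```

```bash
python3 -m handwheel '[-0.0209,-0.1085,-0.0356,-0.0042,-0.0294,-0.0127,-0.0209,-0.1085,-0.0356,-0.0042,-0.0294,-0.0127,-0.0209,-0.1085,-0.0356,-0.0042,-0.0294,-0.0127,-0.0209,-0.1085,-0.0356,-0.0042,-0.0294,-0.0127,-0.0209,-0.1085,-0.0356,-0.0042,-0.0294,-0.0127]'|tail -1
python3 -m handwheel '[-0.0209,-0.1085,-0.0356,-0.0042,-0.0294,-0.0127,-0.0209,-0.1085,-0.0356,-0.0042,-0.0294,-0.0127,-0.0209,-0.1085,-0.0356,-0.0042,-0.0294,-0.0127,-0.0209,-0.1085,-0.0356,-0.0042,-0.0294,-0.0127,-0.0209,-0.1085,-0.0356,-0.0042,-0.0294,-0.0127]'|tail -1
python3 -m handwheel '[-0.0209,-0.1085,-0.0356,-0.0042,-0.0294,-0.0127,-0.0209,-0.1085,-0.0356,-0.0042,-0.0294,-0.0127,-0.0209,-0.1085,-0.0356,-0.0042,-0.0294,-0.0127,-0.0209,-0.1085,-0.0356,-0.0042,-0.0294,-0.0127,-0.0209,-0.1085,-0.0356,-0.0042,-0.0294,-0.0127]'|tail -1
python3 -m handwheel '[0,0,0,0,0,0,0,0,0,0,0,0,0,0,0,0,0,0,0,0,0,0,0,0]'|tail -1
python3 s.py; python3 aim.py mat 5 .022|tail -1
python3 -c '
from h import *
snap("scene","s20.png");snap("top","t20.png")'; python3 col.py t20.png
```

```text
finger_force: 51.6
finger_force: 51.6
finger_force: 51.6
finger_force: 51.6
41.78 q [-0.878  0.248  1.843 -0.003  1.045 -2.148] p [ 0.4585 -0.395   0.1372] r [ 0.149  0.989 -0.003  0.001] F [ 0.3  0.1 -1.9] op 0.288 ff 51.6
row [-0.0007, -0.0009, -0.131] [0.0001, 0.0001, -0.0003] 0.00029470570241069334
ring 0.6193114519119263 -0.14958713948726654 0.06245006248354912 ell ((618.7373046875, -149.7080841064453), (122.13313293457031, 123.88446044921875), 20.157255172729492)
pin n 23 [ 0.6566366  -0.18152903] -40.01743768693896 0.04948665613952904
mark [333.24 176.3 ] 8 196 [ 0.6782 -0.1996] -40.02 0.0776
mark [335.72 210.39] 9 218 [ 0.5707 -0.2059] -130.53 0.0739
```

```bash
python3 -m handwheel '[0,-0.001,-0.15,0,0,0,0,-0.001,-0.15,0,0,0,0,-0.001,-0.14,0,0,0,0,-0.001,-0.12,0,0,0,0,0,-0.08,0,0,0]'|tail -3
python3 -m handwheel '[0,0,-0.01,0,0,0,0,0,0,0,0,0,0,0,0,0,0,0]'|tail -3
python3 s.py
```

```text
contact_force: [-0.4, -0.0, -1.3]
opening: 0.293
finger_force: 51.6
contact_force: [0.8, -0.3, -1.0]
opening: 0.292
finger_force: 51.6
42.55 q [-0.879  0.387  1.872 -0.004  0.874 -2.148] p [ 0.4587 -0.3967  0.0406] r [ 0.149  0.989 -0.004  0.002] F [ 0.8 -0.3 -1. ] op 0.292 ff 51.6
```

```bash
python3 -m handwheel '[0,0,-0.01,0,0,0,0,0,-0.01,0,0,0,0,0,0,0,0,0,0,0,0,0,0,0]'|grep -E "force|eef"
python3 -m handwheel '[0,0,-0.006,0,0,0,0,0,0,0,0,0,0,0,0,0,0,0]'|grep -E "force|eef"
python3 s.py
```

```text
eef_pos: [0.4581, -0.3964, 0.0369]
contact_force: [0.1, -0.6, -0.7]
finger_force: 51.6
eef_pos: [0.4582, -0.3965, 0.0362]
contact_force: [-1.5, -0.2, 3.3]
finger_force: 52.0
43.13 q [-0.88   0.394  1.873 -0.004  0.868 -2.148] p [ 0.4582 -0.3965  0.0362] r [ 0.149  0.989 -0.003  0.002] F [-1.5 -0.2  3.3] op 0.292 ff 52.0
```

Contact with the mat; release, lift off and move clear.

```bash
python3 -m handwheel '[0,0,0,0,0,0,0,0,0,0,0,0,0,0,0,0,0,0,0,0,0,0,0,0,0,0,0,0,0,0]' 0.6|grep -E "force|open"
python3 -m handwheel '[0,0,0.06,0,0,0,0,0,0.2,0,0,0,0,0,0.25,0,0,0,0,0,0.25,0,0,0,0,0,0.25,0,0,0]'|grep force
python3 -m handwheel '[0,0,0.25,0,0,0,0,0,0.25,0,0,0,0,0.24,0,0,0,0,0,0.24,0,0,0,0,0,0.24,0,0,0,0]'|grep force
python3 -m handwheel '[0,0.24,0,0,0,0,0,0.24,0,0,0,0,0,0.24,0,0,0,0,0,0,0,0,0,0,0,0,0,0,0,0]'|grep force
python3 s.py; python3 cups.py 21.png; python3 th.py t21.png s21.png; python3 col.py t21.png
python3 - <<'E'
from h import *
cv2.imwrite("pics/v12.png",cv2.resize(cv2.imread("pics/s21.png"),None,fx=1.4,fy=1.4,interpolation=2))
E
```

```text
contact_force: [-0.7, 0.1, 1.0]
opening: 0.599
finger_force: 0.0
contact_force: [0.3, -1.3, 0.3]
finger_force: 0.0
contact_force: [0.4, 0.0, 0.2]
finger_force: 0.0
contact_force: [0.8, -0.3, 0.3]
finger_force: 0.0
44.8 q [-0.576 -0.141  2.006 -0.005  1.27  -1.849] p [ 0.458  -0.1786  0.2628] r [ 0.148  0.989 -0.004  0.002] F [ 0.8 -0.3  0.3] op 0.606 ff 0.0
t21.png 895 z 0.062 mean [ 0.617 -0.147  0.058] (array([ 0.6178, -0.1497]), array([0.1182, 0.1225]), 0.56)
t21.png 233 z 0.112 mean [0.617 0.165 0.103] (array([0.6152, 0.1642]), array([0.0446, 0.0466]), 41.97)
t21.png 235 z 0.113 mean [0.617 0.07  0.107] (array([0.6157, 0.071 ]), array([0.0447, 0.0462]), 45.2)
t21.png 235 z 0.113 mean [ 0.617 -0.024  0.108] (array([ 0.6163, -0.0234]), array([0.0445, 0.0465]), 44.9)
s21.png 690 z 0.06 mean [ 0.632 -0.136  0.058] (array([ 0.6309, -0.1428]), array([0.1303, 0.1225]), 36.94)
s21.png 572 z 0.11 mean [ 0.627 -0.016  0.086] (array([ 0.6508, -0.0014]), array([0.1279, 0.0458]), 37.06)
s21.png 605 z 0.11 mean [0.627 0.077 0.086] (array([0.6487, 0.0889]), array([0.1251, 0.0492]), 33.29)
s21.p
[... 741 characters left out ...]
034 ]
s21.png black 61 (array([ 0.5268, -0.4052]), array([0.0314, 0.0441]), 71.64) z [0.017 0.026 0.031] cent [ 0.527  -0.4043  0.03  ]
s21.png all 360 (array([ 0.4768, -0.3879]), array([0.0583, 0.1566]), 73.38) z [0.012 0.028 0.037] cent [ 0.474  -0.3861  0.032 ]
s21.png green 16 (array([ 0.4223, -0.3903]), array([0.0102, 0.0293]), 74.48) z [0.035 0.036 0.038] cent [ 0.4219 -0.3902  0.034 ]
ring 0.6198381781578064 -0.14934539794921875 0.062334418296813965 ell ((619.3056030273438, -149.15087890625), (120.58859252929688, 123.94530487060547), 32.195796966552734)
pin n 24 [ 0.65751788 -0.18197016] -40.65821144038629 0.050371452289280284
mark [333.55 175.72] 6 110 [ 0.6801 -0.2006] -40.28 0.0796
```

View pics/v12.png

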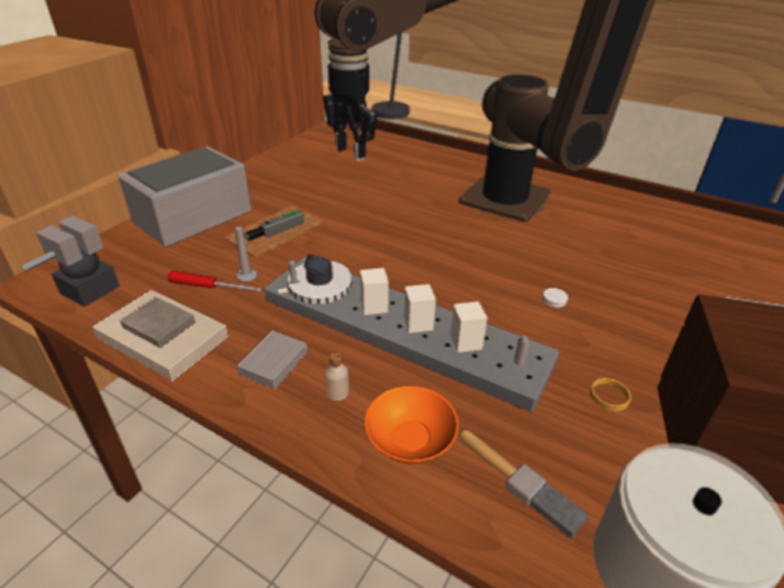

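```bash
python3 -c '
from plant import ctrl
print(ctrl.sign_off())'
```

```text
the job is handed in; nothing more can be done
None
```

The job is handed in: the collar went to its load mark (about 2° off by camera), the three cups present are inverted on pegs 1 to 3, and the collar now stands at its locked mark. The thermometer was held aimed at the disc for over a second and laid back flat on its mat, and the ring gauge and bangle were not disturbed.

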